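Put the washed parts to dry and set the drying box

ROBOT

A 6-joint arm with a two-finger parallel gripper is mounted at the origin on the work surface. World frame = base frame: x ahead of the robot, y to its left, z up, the work surface at z = 0. Lengths are in m, angles in rad, forces in N, time in s.
With the tool pointing down it reaches from about 0.35 to 0.775 m from the base axis. Payload 5.5 kg.
Tool frame: the origin (TCP) lies between the finger pads; the fingertips stand 19 mm ahead of it and the grasp point (between the pads) is the TCP; z points along the fingers, y is the line along which they close (so a half turn about z gives the same grasp; the last joint's range is limited). The gripper opens to 85 mm and grips with 20 to 120 N. Pads are 22 mm wide; open, the fingers measure 114 mm over their backs; the gripper's body (76 mm by 85 mm) begins 54 mm behind the grasp point. The pads swing forward as they close: fully open they stand 13 mm farther back than shut.
Start: joints at [-1.385, 0.313, 0.046, 1.304, 0, 1.431], TCP at [0.184, -0.545, 0.25] pointing down, gripper open.
Joint ranges: [-2.76, 2.76], [-0.86, 1.69], [-1.03, 1.26], [-2.2, 2.34], [-1.47, 1.5], [-3.14, 3.14]. Speed limits (rad/s): [2.57, 2.57, 3.14, 3.14, 3.14, 3.14].

INTERFACE

Orientations are given as a unit quaternion [w, x, y, z].
In Python, from workcell import env gives the robot as it stands.
- The arm moves only by the shell command python3 -m pendant 'ROWS' [FORCE]. ROWS is JSON, a list of rows, each an object with "travel": the shift along the tool's x, y, z scaled (see below), a list of three; "rot": the turn, a rotation vector about the tool's x, y, z scaled (see below), a list of three; "fingers": the opening, from -1 (shut) to 1 (fully open). In form: [{"travel": [dx, dy, dz], "rot": [wx, wy, wz], "fingers": fingers}, ...]. A call has 1 to 10 rows; each row is the pose to reach, as a shift and turn from the pose commanded when the call began, along the tool's axes at that moment; what a row does not reach only later rows make up. The controller multiplies each number of a shift by 0.12 m and each number of a turn by 60 degrees. A row lasts 1/10 s, in which the tool goes at most 50 mm and 8.59 degrees, less where a joint would pass 70% of its speed; a pose out of reach is approached as far as the arm can. A call with a number of a shift or a turn outside -1 to 1 is refused whole. A call with a gripper value outside its range is refused whole. The fingers move at their own pace and stop on an object; FORCE is the grip in N (left out, the last holds). Time passes only in rows, so rows that repeat a pose let the fingers close. It gives the time, the measured TCP pose, the force, the opening and the grip force at its end, in the units of the state.
- env.get_state(): the state, without advancing time (a new reading comes with each control period).
- env.read_camera(name): name is "scene" or "top"; returns (picture, depth): 480x640x3 uint8, blue, green, red; 480x640 float32, m along the optical axis (not along the pixel's ray), 0 where there is no reading.
- env.camera_model(name): a dict with "fovy" (degrees; the focal length in pixels is half the picture's height over the tangent of half this angle, whatever the lens; pixels are square), "cx", "cy" (the principal point, pixels), "k1" (the pictures are not rectified: a ray, as slopes to the right and down, at radius r is drawn at 1 + k1 r^2 times it, then the intrinsics apply), "rvec" (rotation vector, rad) and "tvec" (3), from world to camera coordinates, as OpenCV has them. Camera axes: x right, y down, z forward; pixel columns grow to the right and rows downward; lengths in m; the calibration is good to about 2 mm. A picture is of the moment at which its call begins. camera_model takes no time and is no camera call.
- env.hand_in(): hands the job in; it is judged then, once.
Trained networks look in the newest picture that a camera, given by its name, has taken for a name from the list of things; names that differ only in an ending like _2 or _b are one class to them, and where a whole thing is asked for, a point or a joint stands for the part that bears it (a point fixed in the world has none). Each returns a list of dicts, best first, with "conf" (0 to 1); they miss things now and then, are a little off and sometimes report something else, mostly with a low value. They report only what shows in the picture. A call takes as long as a camera call. They do not tell look-alikes from the thing itself.
- env.outline_of(camera, target): "mask" (480x640 bool, what is visible of it) and "xy" ([column, row] in pixels, amid what is visible of it).
The state is a dict: "clock": time; "joint_pos": joint angles; "qvel": joint speeds; "tau": joint torques, N m; "tcp_pos": TCP position; "orientation": TCP orientation; "wrist_force": force on the tool from outside, world axes, zero at the start; "ft_torque": the same for the moment, N m; "finger_gap": finger opening in m; "grip_force": force on a finger pad.
Only numpy, scipy, OpenCV 4.12 (cv2) and the standard library are available. Lean on these libraries where they do the work, as an engineer would, in place of code of your own. Each camera call takes 0.05 s, during which the arm holds its last target. There are 200 camera calls.

TASK

Put the washed parts to dry: lay everything that is in the white drain tray on the rack inside the drying box, side by side with nothing on top of anything else, then push the box's hinged top door down until it snaps home on its catch. Set its thermostat to 40 if the black plastic antenna base is in the load, or to 80 if the load is all metal. What lies on the rubber mat is dry already and stays there, and the other things on the cart stay where they are.

Things in the scene. Friction and masses are not known exactly. Their poses are not given: they have to be found in the camera images.
- box: grey drying box, fixed, left or right on the cart. Origin at cart level under the chamber's middle; x from console to hinge (away from the robot at yaw 0), y left, z up. Chamber inside: x -90..90, y -135..135 mm, flat wire rack (its floor) at z 55 mm; walls 12.5 mm thick, rim at z 107. In front of it, x -188..-103, y -147..147 mm, the console with its deck at z 100 mm
- rack_mid (a point): middle of the rack's upper face in the drying box (box x 0, y 0, z 55 mm)
- door (a joint): angle of the top door: 0 shut and home, growing as it opens; starts standing open at 1.60 to 1.72 rad. The hinge is stiff (0.32 N m friction): the door stays where it is left. Over the last 0.06 rad a spring roller catch resists (about 5 N more at the front edge) until it snaps past; home is below 0.02 rad, short of the snap it stays about 0.04 to 0.06 rad ajar
- door_hinge (a point): middle of the door's hinge axis, at box x 102.5, y 0, z 107 mm; the axis runs along the box's y. The door panel, 300 g with a window, is 205 mm from hinge to front edge, 295 mm wide, 10 mm thick, its underside in the plane of the hinge axis; shut, it lies on the rim towards the console
- door_edge (a point): middle of the door's front edge on its outer (upper) face, 205 mm from the hinge axis, 10 mm above the underside. A handle bar 80 mm long (along the box's y, centred), 14 mm wide and 16 mm high stands on the outer face 20 mm back from this edge; the panel is bare left and right of it
- thermostat (a joint): knob angle, 0 to 4.712 rad, growing clockwise seen from above. Scale 0 to 100: eleven black ticks 27 degrees (0.4712 rad) apart, one per 10, long ones at 0, 20, 40, 60, 80, 100; so 40 is at 1.885 rad, 80 at 3.770 rad. Starts between 50 and 70; friction 0.03 N m, stays where left. Within a quarter of a tick spacing (0.12 rad) is right
- thermostat_grip (a point): on the knob's axis (vertical, at box x -145, y 0 mm), at mid-height of its bar grip, 19 mm above the console's deck. The bar is 44 mm long (along the pointer), 11 mm wide, from 7 to 31 mm above the deck, on a round skirt of 48 mm diameter
- thermostat_pointer (a point): end of the white pointer line on top of the bar grip, 22 mm from the axis. In the box's frame the pointer stands at 135 degrees from x towards y at scale 0 (console's front left), along x (towards the hinge) at 50, at -135 degrees at 100; so at 27 degrees for 40, at -81 degrees for 80
- tray: white plastic drain tray, 220 (x) x 290 (y) mm, fixed, on the other side from the box; origin under its middle at cart level; floor at z 4 mm, lip 10 mm high and 3 mm thick all round. The washed parts stand in it: three to five heatsinks, and either the antenna base or the spring clamp
- mat: grey rubber mat, 110 (x) x 250 (y) x 4 mm, fixed, beyond tray and box, in the middle; origin under its middle. On it lie the dry things that stay out: one heatsink, and whichever of antenna base and spring clamp is not in the tray
- heatsink1: plain aluminium heatsink block, 50 (x) x 36 (y) x 24 mm (z), 70 g, fins up and running along its x; origin at the block's centre; starts in the drain tray (None if absent this time)
- heatsink2: plain aluminium heatsink block, 50 (x) x 36 (y) x 24 mm (z), 70 g, fins up and running along its x; origin at the block's centre; starts in the drain tray (None if absent this time)
- heatsink3: plain aluminium heatsink block, 50 (x) x 36 (y) x 24 mm (z), 70 g, fins up and running along its x; origin at the block's centre; starts in the drain tray (None if absent this time)
- heatsink4: plain aluminium heatsink block, 50 (x) x 36 (y) x 24 mm (z), 70 g, fins up and running along its x; origin at the block's centre; starts in the drain tray (None if absent this time)
- heatsink5: plain aluminium heatsink block, 50 (x) x 36 (y) x 24 mm (z), 70 g, fins up and running along its x; origin at the block's centre; starts in the drain tray (None if absent this time)
- antenna_base: black plastic tabletop antenna base, 80 g: round foot 60 mm in diameter and 12 mm thick, on it a neck 20 mm in diameter, top 40 mm above the underside; origin on its axis, 15 mm above the underside; z along the axis, up. Starts in the tray or on the mat
- spring_clamp: all-metal stainless spring clamp lying on its side, 80 g: about 70 mm long (x; jaws at +x, splayed handles at -x), 40 mm wide over the handles, 20 mm thick (z); round hub 26 mm in diameter in its middle, about 30 mm over all in y with the arms beside it; origin in the hub's centre, 10 mm above the underside. Starts in the tray or on the mat
- dry_heatsink: a sixth heatsink block of the same make, already dry, lying on the rubber mat; stays there
- funnel: green silicone funnel standing mouth down, 84 mm wide, 85 mm high; bystander; origin under its middle
- jar: jar, 60 mm diameter, 70 mm high; bystander; origin under its middle
- tape_roll: roll of tape lying flat between tray and box, 56 mm diameter, 19 mm high; bystander; origin under its middle
- screwdriver: screwdriver lying between tray and box, 160 mm long along its x; bystander
- wash_bottle: closed bottle, 56 mm diameter, 120 mm high, at the cart's left; bystander; origin under its middle
- solder_can: can, 66 mm diameter, 60 mm high, at the cart's right; bystander; origin under its middle
Things that resemble listed ones, but are neither listed nor needed, are in the scene too. Several things look just like the antenna_base: the one meant starts farthest to the robot's left.

How it is judged:
By the outcome, as a careful person would: the job done as asked, in the order asked, and still so for the second after the job is handed in, with the robot touching nothing.
Of heatsink1, heatsink2, heatsink3, heatsink4, heatsink5 only 3 to 5 are there at a start; the rules pass over those that are not, and their reading is None.
At some moment in a run one of heatsink1, heatsink2, heatsink3, heatsink4, heatsink5, antenna_base, spring_clamp may be knocked a few centimetres aside while the robot is not near it.
Once in a run the grip may slacken for a moment while it holds something.
It also fails if it takes over 210 s, if anything falls off the work surface, if the arm or the gripper's body presses on something with over 40 N, if the wrist force passes 120 N, or if a joint passes its speed limit or range.

## Working session

There is one attempt and no reset: what is moved stays moved. The work goes in short steps, Python scripts to look and compute and a shell command to move; the robot and the scene stay as the last step left them, time stands still between calls to the robot, and variables do not carry over. Pictures are saved under pics/ and viewed, at most 14 in all, crops included, and the job is handed in when it is done.

```bash
ls; mkdir -p pics; cat > h.py <<'E'
import numpy as np, cv2
from workcell import env
def cam(n):
    m=env.camera_model(n); f=240/np.tan(np.radians(m['fovy'])/2)
    R=cv2.Rodrigues(np.array(m['rvec'],float))[0]; t=np.array(m['tvec'],float).ravel()
    return m,f,R,t
def shot(n,save=None):
    im,d=env.read_camera(n)
    if save: cv2.imwrite('pics/'+save,im)
    return im,d
def slopes(n,uv):
    m,f,R,t=cam(n); uv=np.atleast_2d(np.array(uv,float))
    p=(uv-[m['cx'],m['cy']])/f; q=p.copy()
    for _ in range(20): q=p/(1+m['k1']*(q**2).sum(1,keepdims=True))
    return q
def world(n,uv,depth):   # depth along optical axis
    m,f,R,t=cam(n); q=slopes(n,uv); d=np.atleast_1d(depth)[:,None]
    return (np.hstack([q*d,d])-t)@R
def onplane(n,uv,z):
    m,f,R,t=cam(n); q=slopes(n,uv); r=np.hstack([q,np.ones((len(q),1))])@R; c=-t@R
    return c+r*((z-c[2])/r[:,2])[:,None]
def proj(n,P):
    m,f,R,t=cam(n); c=np.atleast_2d(P)@R.T+t; q=c[:,:2]/c[:,2:]
    return q*(1+m['k1']*(q**2).sum(1,keepdims=True))*f+[m['cx'],m['cy']]
def cloud(n,d,mask=None):
    mask=(d>0) if mask is None else mask&(d>0)
    v,u=np.nonzero(mask); return world(n,np.c_[u,v],d[v,u])
E
python3 - <<'E'
from h import *
shot('scene','s0.png'); shot('top','t0.png')
s=env.get_state(); print(s['clock'],s['tcp_pos'],s['orientation'],s['finger_gap'])
for n in('top','scene'):
    m,f,R,t=cam(n); print(n,-t@R,R[2],m['fovy'])
E
```

```text
pics
0.1 [ 0.18397452 -0.54432849  0.24950315] [-8.12483531e-04  9.86756752e-01  1.62204968e-01 -1.73359927e-05] 0.08528032241701232
top [ 0.44902293 -0.01387846  1.37097281] [ 0.07842815 -0.00425909 -0.99691067] 47.84769024230469
scene [ 1.08617425 -0.53678774  1.420806  ] [-0.35596897  0.35822364 -0.86311177] 48.73561021212178
```

View pics/t0.png

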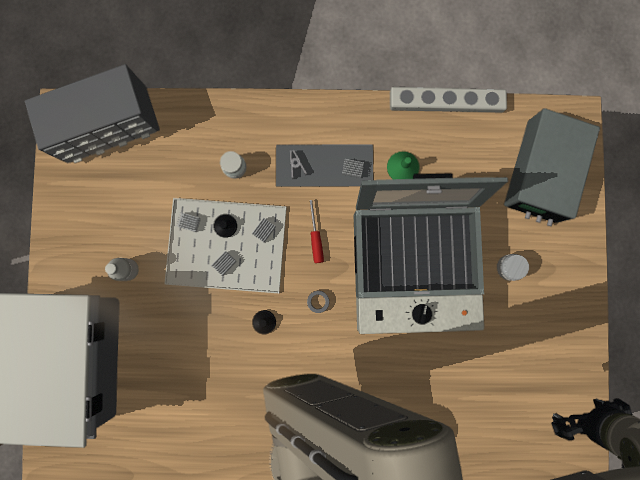

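View pics/s0.png

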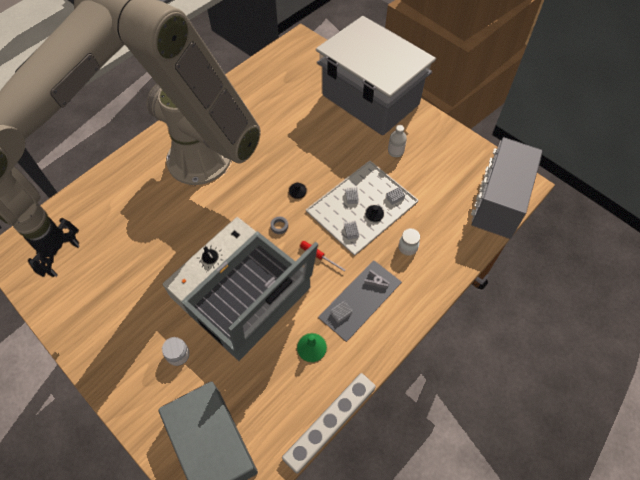

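The top view shows the tray at (228,245). In it are three heatsinks at (190,221), (267,229) and (228,262), plus the black antenna base at (226,225). The look-alike at (264,321) is farther right. The mat has the clamp and the dry heatsink, and the box is on the right with its knob at (422,313). With the antenna base in the load, the setting is 40.

```bash
cat >> h.py <<'E'
def rect(P):
    r=cv2.minAreaRect((P[:,:2]*1000).astype(np.float32)); return np.round(r[0],1),np.round(r[1],1),round(r[2],1)
def find(n,d,name,k=6,cut=None):
    out=[]
    for o in env.outline_of(n,name)[:k]:
        m=o['mask']; P=cloud(n,d,m); zt=np.percentile(P[:,2],95) if len(P) else 0
        T=P[P[:,2]>zt-(cut or .006)] if len(P) else P
        out.append((round(o['conf'],2),np.round(o['xy']),int(m.sum()),round(float(zt),4),rect(T) if len(T)>5 else None))
    return out
E
python3 - <<'E'
from h import *
im,d=shot('top')
for nm in('heatsink1','antenna_base','tray','box','thermostat'):
    print(nm)
    for r in find('top',d,nm): print('  ',*r)
P=cloud('top',d); 
# table z & rack & rim
m=(abs(P[:,0]-.45)<.2)&(P[:,1]<0)&(P[:,1]>-.5)
h,e=np.histogram(P[m,2],bins=np.arange(-.01,.35,.005)); print([(round(a,3),b) for a,b in zip(e,h) if b>100])
D=P[(P[:,2]>.125)&(P[:,0]>.5)&(P[:,0]<.75)&(P[:,1]<-.05)&(P[:,1]>-.5)]; print('door',D.min(0),D.max(0))
im,d=shot('scene')
for nm in('heatsink1','antenna_base'):
    print(nm)
    for r in find('scene',d,nm): print('  ',*r)
E
```

```text
heatsink1
   0.86 [265. 227.] 292 0.0323 (array([573.9, 136.5]), array([36.2, 48.8]), 55.9)
   0.77 [190. 220.] 284 0.0314 (array([591.1, 326.1]), array([47.1, 35.2]), 73.7)
   0.62 [226. 263.] 309 0.0314 (array([490.3, 235. ]), array([36.7, 47.5]), 45.2)
antenna_base
   0.94 [226. 226.] 464 0.0447 (array([584.5, 235.8]), array([17.8, 18.6]), 33.8)
   0.62 [262. 323.] 438 0.0412 (array([344., 132.]), array([17.5, 17.6]), 85.8)
tray
   0.94 [229. 248.] 8604 0.0107 (array([535.4, 234.3]), array([291. , 220.9]), 86.2)
   0.48 [121. 270.] 646 0.1214 (array([469.6, 481.4]), array([25.8, 26.1]), 76.7)
box
   0.97 [420. 252.] 20075 0.2984 (array([ 647.7, -234.1]), array([ 40.5, 293.1]), 0.5)
thermostat
   0.85 [419. 312.] 330 0.1338 (array([ 373. , -245.8]), array([12. , 43.6]), 78.6)
   0.68 [403. 165.] 719 0.0812 (array([ 706.5, -210.1]), array([16.7, 88.8]), 81.0)
   0.65 [123. 268.] 660 0.1213 (array([469.6, 481.4]), array([25.8, 26.1]), 76.7)
[(np.float64(-0.01), np.int64(298)), (np.float64(-0.005), np.int64(5105)), (np.float64(0.0), np.int64(7359)), (np.float64(0.005), np.int64(1005))
[... 632 characters left out ...]
int64(167)), (np.float64(0.29), np.int64(128)), (np.float64(0.295), np.int64(160)), (np.float64(0.3), np.int64(125)), (np.float64(0.305), np.int64(240)), (np.float64(0.31), np.int64(280))]
door [ 0.6170379  -0.38255197  0.12508658] [ 0.67119306 -0.08755937  0.31631056]
heatsink1
   0.72 [355. 194.] 169 0.0308 (array([491.8, 230.7]), array([35.2, 45.4]), 41.9)
   0.7 [391. 200.] 225 0.0321 (array([591.8, 326.5]), array([50.1, 40. ]), 72.7)
   0.56 [352. 231.] 209 0.0308 (array([574.9, 134.7]), array([36.6, 50. ]), 54.7)
antenna_base
   0.75 [295. 187.] 235 0.0413 (array([345.2, 128.9]), array([18. , 19.6]), 75.5)
   0.7 [373. 214.] 243 0.0449 (array([586.4, 234. ]), array([19.1, 18.4]), 82.6)
```

```bash
cat >> h.py <<'E'
from scipy.spatial.transform import Rotation as Ro
def Rd(phi): # tool down, tool x at phi deg
    c,s=np.cos(np.radians(phi)),np.sin(np.radians(phi)); return np.array([[c,s,0],[s,-c,0],[0,0,-1.]])
def now():
    s=env.get_state(); q=s['orientation']; return np.array(s['tcp_pos']),Ro.from_quat([q[1],q[2],q[3],q[0]]).as_matrix()
def plan(*wps):
    """waypoints (x,y,z mm,phi): prints calls: travel, rot, rows needed"""
    p,R=now()
    for w in wps:
        T=np.array(w[:3])/1000; G=Rd(w[3])
        tot=Ro.from_matrix(R.T@G).as_rotvec(); n=int(np.ceil(max(abs(R.T@(T-p)).max()/.119,np.linalg.norm(tot)/np.radians(59.5),1)))
        p0,R0=p,R
        while 1:
          out=[]; p,R=p0,R0
          for i in range(1,n+1):
            p2=p0+(T-p0)*i/n; R2=R0@Ro.from_rotvec(tot*i/n).as_matrix()
            d=R.T@(p2-p)/.12; r=Ro.from_matrix(R.T@R2).as_rotvec()/np.radians(60)
            out.append((np.round(d,3).tolist(),np.round(r,3).tolist(),int(np.ceil(max(np.linalg.norm(d)*2.4,np.linalg.norm(r)*60/8.59)-.02))));p,R=p2,R2
          if max(abs(np.array(o[0])).max() for o in out)<=1: break
          n+=1
        print(w); [print('   ',*o) for o in out]
E
python3 - <<'E'
from h import *
from scipy.optimize import least_squares
im,d=shot('top'); P=cloud('top',d)
S=P[(P[:,2]>.088)&(P[:,2]<.116)&(P[:,0]>.3)&(P[:,0]<.66)&(P[:,1]<-.06)&(P[:,1]>-.42)]
C=S[S[:,0]<.43]; print('all',rect(S),'console',rect(C), C[:,2].mean())
K=P[(P[:,2]>.045)&(P[:,2]<.065)&(P[:,0]>.4)&(P[:,0]<.62)&(P[:,1]<-.1)&(P[:,1]>-.38)]; print('rack',rect(K),np.median(K[:,2]))
o=env.outline_of('top','box')[0]['mask']
im2,d2=shot('scene'); Q=cloud('scene',d2)
S=Q[(Q[:,2]>.088)&(Q[:,2]<.116)&(Q[:,0]>.3)&(Q[:,0]<.66)&(Q[:,1]<-.06)&(Q[:,1]>-.42)]; print('scene all',rect(S))
print('knob',find('scene',d2,'thermostat',1)[0])
p0,p1=proj('top',[[.37,-.24,.12]])[0],0
u,v=p0.astype(int); cv2.imwrite('pics/knob0.png',cv2.resize(im[v-35:v+35,u-50:u+50],None,fx=7,fy=7,interpolation=cv2.INTER_CUBIC)); print(u,v)
plan((585,235,150,182.5))
E
```

```text
all (array([ 476.2, -242.1]), array([293.9, 296.9]), 2.1) console (array([ 378.8, -245.6]), array([102.8, 298.4]), 0.3) 0.10206083886471806
rack (array([ 518.6, -242.3]), array([181.6, 267.5]), 2.1) 0.055847368610986325
scene all (array([ 482.4, -241.1]), array([305. , 297.7]), 1.6)
knob (0.56, array([209., 256.]), 233, 0.1324, (array([ 376.9, -246.1]), array([10.5, 42.6]), 80.1))
420 315
(585, 235, 150, 182.5)
    [0.656, -0.636, 0.104] [0.0, 0.0, -0.341] 3
    [0.837, -0.366, 0.104] [0.0, 0.0, -0.341] 3
    [0.912, -0.05, 0.104] [0.0, 0.0, -0.341] 3
    [0.872, 0.272, 0.105] [0.0, 0.0, -0.341] 3
    [0.722, 0.56, 0.105] [0.0, 0.0, -0.341] 3
    [0.48, 0.777, 0.105] [0.0, 0.0, -0.341] 3
    [0.178, 0.896, 0.105] [0.0, 0.0, -0.341] 3
    [-0.147, 0.902, 0.105] [0.0, 0.0, -0.341] 3
```

View pics/knob0.png

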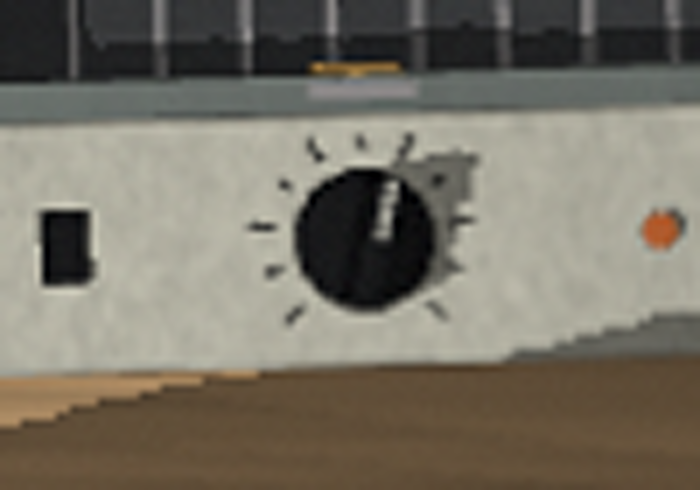

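The knob crop shows the pointer just right of straight up, between 50 and 60. I'll move over the antenna base first.

```bash

python3 -m pendant '[{"travel":[0.656,-0.636,0.1],"rot":[0,0,-0.34],"fingers":0},{"travel":[0.656,-0.636,0.1],"rot":[0,0,-0.34],"fingers":0},{"travel":[0.656,-0.636,0.1],"rot":[0,0,-0.34],"fingers":0}]'
python3 -m pendant '[{"travel":[0.837,-0.366,0.1],"rot":[0,0,-0.34],"fingers":0},{"travel":[0.837,-0.366,0.1],"rot":[0,0,-0.34],"fingers":0},{"travel":[0.837,-0.366,0.1],"rot":[0,0,-0.34],"fingers":0}]'
python3 -m pendant '[{"travel":[0.912,-0.05,0.1],"rot":[0,0,-0.34],"fingers":0},{"travel":[0.912,-0.05,0.1],"rot":[0,0,-0.34],"fingers":0},{"travel":[0.912,-0.05,0.1],"rot":[0,0,-0.34],"fingers":0}]'
python3 -m pendant '[{"travel":[0.872,0.272,0.1],"rot":[0,0,-0.34],"fingers":0},{"travel":[0.872,0.272,0.1],"rot":[0,0,-0.34],"fingers":0},{"travel":[0.872,0.272,0.1],"rot":[0,0,-0.34],"fingers":0}]'
python3 -m pendant '[{"travel":[0.722,0.56,0.1],"rot":[0,0,-0.34],"fingers":0},{"travel":[0.722,0.56,0.1],"rot":[0,0,-0.34],"fingers":0},{"travel":[0.722,0.56,0.1],"rot":[0,0,-0.34],"fingers":0}]'
python3 -m pendant '[{"travel":[0.48,0.777,0.1],"rot":[0,0,-0.34],"fingers":0},{"travel":[0.48,0.777,0.1],"rot":[0,0,-0.34],"fingers":0},{"travel":[0.48,0.777,0.1],"rot":[0,0,-0.34],"fingers":0}]'
python3 -m pendant '[{"travel":[0.178,0.896,0.1],"rot":[0,0,-0.34],"fingers":0},{"travel":[0.178,0.896,0.1],"rot":[0,0,-0.34],"fingers":0},{"travel":[0.178,0.896,0.1],"rot":[0,0,-0.34],"fingers":0}]'
python3 - <<'E'
from h import *
print(env.get_state()); plan((585.5,235,150,182.5),(585.5,235,40,182.5))
E
```

```text
clock: 1.05
tcp_pos: [0.2352, -0.4425, 0.2375]
orientation: [-0.002, 0.941, 0.338, 0.001]
wrist_force: [0.3, -0.8, -0.8]
finger_gap: 0.0438
grip_force: 0.0
clock: 1.35
tcp_pos: [0.2852, -0.3453, 0.2258]
orientation: [-0.001, 0.866, 0.499, 0.001]
wrist_force: [0.3, 0.2, 0.1]
finger_gap: 0.0427
grip_force: 0.0
clock: 1.65
tcp_pos: [0.3355, -0.2484, 0.2139]
orientation: [-0.001, 0.764, 0.645, 0.001]
wrist_force: [-0.2, -1.4, 0.7]
finger_gap: 0.0426
grip_force: 0.0
clock: 1.95
tcp_pos: [0.3862, -0.1514, 0.202]
orientation: [-0.0, 0.637, 0.771, 0.001]
wrist_force: [-0.1, -1.0, -0.0]
finger_gap: 0.0426
grip_force: 0.0
clock: 2.25
tcp_pos: [0.4373, -0.0544, 0.19]
orientation: [0.0, 0.491, 0.871, 0.001]
wrist_force: [-0.4, -0.6, -0.4]
finger_gap: 0.0428
grip_force: 0.0
clock: 2.55
tcp_pos: [0.4885, 0.0427, 0.1779]
orientation: [0.0, 0.329, 0.944, 0.001]
wrist_force: [0.0, -0.1, -1.3]
finger_gap: 0.0426
grip_force: 0.0
clock: 2.85
tcp_pos: [0.5397, 0.1399, 0.1656]
orientation: [0.001, 0.157, 0.988, 0.001]
wrist_force: [-0.2, -0.6, 0.1]
finger_gap: 0.0428
grip_force: 0.0
{'clock': 2.85, 'joint_pos': array([ 0.10916316,  0.31723633, -0.15942684,  1.09270718,  0.00110809,
        0.42432602]), 'qvel': array([ 0.1113934 ,  0.10401874,  0.11679043,  0.05207513, -0.03155393,
       -0.38206876]), 'tau': array([  0.78941898, -46.29090786,  28.94255161,  -0.49598157,
         0.30065247,   0.25962297]), 'tcp_pos': array([0.53967308, 0.13994005, 0.16564486]), 'orientation': array([5.41726772e-04, 1.56929612e-01, 9.87609377e-01, 7.22389570e-04]), 'wrist_force': array([-0.21239994, -0.61017727,  0.1171733 ]), 'ft_torque': array([-0.07067249,  0.05414364,  0.00022372]), 'grip_force': 0.0, 'finger_gap': 0.04280542098430817}
(585.5, 235, 150, 182.5)
    [-0.117, 0.871, 0.132] [0.001, 0.001, -0.343] 3
(585.5, 235, 40, 182.5)
    [-0.0, -0.0, 0.917] [0.0, -0.0, -0.0] 3
```

```bash

python3 -m pendant '[{"travel":[-0.117,0.871,0.132],"rot":[0,0,-0.343],"fingers":0},{"travel":[-0.117,0.871,0.132],"rot":[0,0,-0.343],"fingers":0},{"travel":[-0.117,0.871,0.132],"rot":[0,0,-0.343],"fingers":0},{"travel":[-0.117,0.871,0.132],"rot":[0,0,-0.343],"fingers":0}]'
python3 -m pendant '[{"travel":[0,0,0.4],"rot":[0,0,0],"fingers":0},{"travel":[0,0,0.8],"rot":[0,0,0],"fingers":0},{"travel":[0,0,0.92],"rot":[0,0,0],"fingers":0},{"travel":[0,0,0.92],"rot":[0,0,0],"fingers":0}]'
python3 -m pendant '[{"travel":[0,0,0],"rot":[0,0,0],"fingers":-1},{"travel":[0,0,0],"rot":[0,0,0],"fingers":-1},{"travel":[0,0,0],"rot":[0,0,0],"fingers":-1},{"travel":[0,0,0],"rot":[0,0,0],"fingers":-1},{"travel":[0,0,0],"rot":[0,0,0],"fingers":-1},{"travel":[0,0,-0.1],"rot":[0,0,0],"fingers":-1},{"travel":[0,0,-0.3],"rot":[0,0,0],"fingers":-1},{"travel":[0,0,-0.6],"rot":[0,0,0],"fingers":-1},{"travel":[0,0,-1],"rot":[0,0,0],"fingers":-1},{"travel":[0,0,-1],"rot":[0,0,0],"fingers":-1}]' 50
python3 - <<'E'
from h import *
def B(x,y): 
    a=np.radians(2); return (519+x*np.cos(a)-y*np.sin(a),-241.5+x*np.sin(a)+y*np.cos(a))
im,d=shot('top')
print([r for r in find('top',d,'antenna_base')])
for p in((-42,62),(-42,-62),(38,62),(38,-62)): print(p,np.round(B(*p),1))
x,y=B(-42,62); plan((x,y,190,182),(x,y,93,182))
E
```

```text
clock: 3.25
tcp_pos: [0.5845, 0.2324, 0.1493]
orientation: [-0.001, -0.019, 1.0, -0.0]
wrist_force: [-0.3, 0.1, 0.1]
finger_gap: 0.0425
grip_force: 0.0
clock: 3.65
tcp_pos: [0.582, 0.2292, 0.0379]
orientation: [-0.003, -0.017, 1.0, -0.001]
wrist_force: [0.2, -0.4, 0.0]
finger_gap: 0.0427
grip_force: 0.0
clock: 4.65
tcp_pos: [0.5884, 0.2319, 0.1688]
orientation: [0.006, -0.018, 1.0, 0.002]
wrist_force: [1.2, 0.5, -0.8]
finger_gap: 0.018
grip_force: 49.0
[(0.74, array([260., 324.]), 465, 0.0413, (array([344.1, 131.9]), array([17.3, 17.6]), 3.6)), (0.7, array([421., 253.]), 20114, 0.2987, (array([ 647.8, -234.8]), array([ 40.3, 294.3]), 1.1)), (0.5, array([220., 226.]), 110, 0.148, (array([568.9, 223.1]), array([15. , 37.3]), 20.8)), (0.47, array([119., 268.]), 473, 0.1222, (array([470.2, 482.5]), array([24.5, 25.6]), 72.4)), (0.36, array([226., 263.]), 306, 0.0317, (array([489.3, 235.1]), array([35.3, 49.4]), 46.2))]
(-42, 62) [ 474.9 -181. ]
(-42, -62) [ 479.2 -304.9]
(38, 62) [ 554.8 -178.2]
(38, -62) [ 559.1 -302.1]
(np.float64(474.86181646964286), np.float64(-181.0035475863211), 190, 182)
    [0.261, -0.85, -0.059] [0.0, 0.001, 0.0] 3
    [0.261, -0.85, -0.058] [0.0, 0.001, 0.0] 3
    [0.261, -0.85, -0.058] [0.0, 0.001, 0.0] 3
    [0.261, -0.85, -0.057] [0.0, 0.001, 0.0] 3
(np.float64(474.86181646964286), np.float64(-181.0035475863211), 93, 182)
    [-0.0, 0.0, 0.808] [0.0, 0.0, 0.0] 2
```

```bash

for i in 1; do python3 -m pendant '[{"travel":[0.261,-0.85,-0.25],"rot":[0,0,0],"fingers":-1},{"travel":[0.261,-0.85,-0.25],"rot":[0,0,0],"fingers":-1},{"travel":[0.261,-0.85,-0.25],"rot":[0,0,0],"fingers":-1}]'
python3 -m pendant '[{"travel":[0.261,-0.85,0],"rot":[0,0,0],"fingers":-1},{"travel":[0.261,-0.85,0],"rot":[0,0,0],"fingers":-1},{"travel":[0.261,-0.85,0],"rot":[0,0,0],"fingers":-1}]'
python3 -m pendant '[{"travel":[0.261,-0.85,0],"rot":[0,0,0],"fingers":-1},{"travel":[0.261,-0.85,0],"rot":[0,0,0],"fingers":-1},{"travel":[0.261,-0.85,0],"rot":[0,0,0],"fingers":-1}]'
python3 -m pendant '[{"travel":[0.261,-0.85,0],"rot":[0,0,0],"fingers":-1},{"travel":[0.261,-0.85,0],"rot":[0,0,0],"fingers":-1},{"travel":[0.261,-0.85,0],"rot":[0,0,0],"fingers":-1},{"travel":[0.261,-0.85,0],"rot":[0,0,0],"fingers":-1},{"travel":[0.261,-0.85,0],"rot":[0,0,0],"fingers":-1}]'
done
python3 - <<'E'
from h import *
plan((475,-181,90.5,182))
shot('scene','s1.png')
E
```

```text
clock: 5.05
tcp_pos: [0.5551, 0.1243, 0.1901]
orientation: [-0.001, -0.016, 1.0, -0.001]
wrist_force: [0.7, 0.5, -0.6]
finger_gap: 0.018
grip_force: 49.1
clock: 5.35
tcp_pos: [0.527, 0.021, 0.1889]
orientation: [-0.002, -0.015, 1.0, -0.0]
wrist_force: [-0.2, 0.3, -1.0]
finger_gap: 0.0182
grip_force: 49.3
clock: 5.65
tcp_pos: [0.5001, -0.0817, 0.1891]
orientation: [-0.001, -0.015, 1.0, -0.0]
wrist_force: [0.7, 0.3, -0.6]
finger_gap: 0.018
grip_force: 49.4
clock: 6.15
tcp_pos: [0.4739, -0.1801, 0.1895]
orientation: [-0.0, -0.018, 1.0, 0.001]
wrist_force: [0.2, 0.6, -1.6]
finger_gap: 0.0183
grip_force: 49.5
(475, -181, 90.5, 182)
    [-0.01, -0.009, 0.825] [0.001, -0.001, 0.001] 2
```

View pics/s1.png

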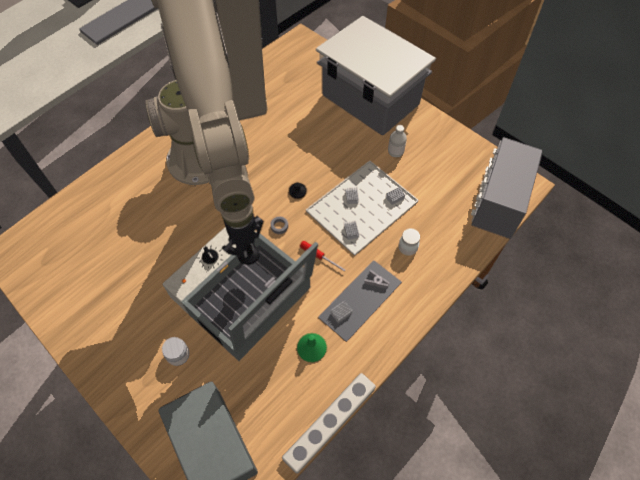

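The gripper is over the box's left front, around (240,245), holding the base. I'll lower it and release.

```bash

python3 -m pendant '[{"travel":[-0.01,0,0.35],"rot":[0,0,0],"fingers":-1},{"travel":[-0.01,0,0.65],"rot":[0,0,0],"fingers":-1},{"travel":[-0.01,0,0.75],"rot":[0,0,0],"fingers":-1},{"travel":[-0.01,0,0.8],"rot":[0,0,0],"fingers":-1},{"travel":[-0.01,0,0.82],"rot":[0,0,0],"fingers":-1},{"travel":[-0.01,0,0.83],"rot":[0,0,0],"fingers":-1}]'
python3 -m pendant '[{"travel":[0,0,0],"rot":[0,0,0],"fingers":0},{"travel":[0,0,0],"rot":[0,0,0],"fingers":0},{"travel":[0,0,0],"rot":[0,0,0],"fingers":0},{"travel":[0,0,0],"rot":[0,0,0],"fingers":0},{"travel":[0,0,-0.1],"rot":[0,0,0],"fingers":0},{"travel":[0,0,-0.5],"rot":[0,0,0],"fingers":0},{"travel":[0,0,-0.9],"rot":[0,0,0],"fingers":0},{"travel":[0,0,-0.9],"rot":[0,0,0],"fingers":0}]'
python3 - <<'E'
from h import *
im,d=shot('scene')
for nm in('antenna_base','heatsink1'): 
    for r in find('scene',d,nm): print(nm,*r)
im,d=shot('top')
for r in find('top',d,'heatsink1'): print(*r)
plan((574.5,135.5,190,146),(574.5,135.5,26,146))
E
```

```text
clock: 6.8
tcp_pos: [0.4748, -0.1797, 0.0938]
orientation: [-0.0, -0.019, 1.0, 0.001]
wrist_force: [-11.9, 8.6, 29.1]
finger_gap: 0.0183
grip_force: 52.5
clock: 7.6
tcp_pos: [0.4784, -0.1834, 0.2059]
orientation: [0.005, -0.018, 1.0, -0.003]
wrist_force: [0.4, -0.2, -0.5]
finger_gap: 0.0426
grip_force: 0.0
antenna_base 0.82 [254. 272.] 379 0.095 (array([ 478.5, -182.1]), array([17.3, 21.1]), 36.9)
antenna_base 0.73 [293. 188.] 215 0.0413 (array([346.2, 129.1]), array([16.5, 18.1]), 49.3)
antenna_base 0.52 [208. 257.] 215 0.1324 (array([ 378.5, -246.7]), array([11.2, 44.4]), 81.0)
heatsink1 0.76 [350. 228.] 171 0.0319 (array([577.3, 129.4]), array([30.9, 40.5]), 54.2)
heatsink1 0.67 [354. 196.] 166 0.0312 (array([492.9, 229.2]), array([35.3, 45.1]), 41.7)
heatsink1 0.62 [393. 198.] 196 0.0318 (array([592. , 323.1]), array([46. , 40.7]), 79.3)
heatsink1 0.37 [268. 297.] 2735 0.3121 (array([ 651.5, -234.7]), array([ 13.1, 292.8]), 2.6)
0.75 [189. 217.] 291 0.0317 (array([591.8, 326.4]), array([47.2, 35.5]), 74.3)
0.65 [224. 262.] 353 0.0314 (array([489.6, 235.2]), array([36.6, 48.7]), 47.0)
0.63 [264. 230.] 266 0.0313 (array([572.5, 136.4]), array([34.4, 45.1]), 55.7)
(574.5, 135.5, 190, 146)
    [-0.31, 0.869, 0.021] [0.0, -0.001, 0.2] 3
    [-0.122, 0.914, 0.021] [0.0, -0.001, 0.2] 3
    [0.071, 0.92, 0.021] [0.0, -0.001, 0.2] 3
(574.5, 135.5, 26, 146)
    [-0.0, -0.0, 0.683] [-0.0, 0.0, 0.0] 2
    [-0.0, 0.0, 0.683] [-0.0, 0.0, -0.0] 2
```

```bash

python3 -m pendant '[{"travel":[-0.31,0.869,0],"rot":[0,0,0.2],"fingers":0.25},{"travel":[-0.31,0.869,0],"rot":[0,0,0.2],"fingers":0.25},{"travel":[-0.31,0.869,0],"rot":[0,0,0.2],"fingers":0.25}]'
python3 -m pendant '[{"travel":[-0.122,0.914,0.02],"rot":[0,0,0.2],"fingers":0.25},{"travel":[-0.122,0.914,0.02],"rot":[0,0,0.2],"fingers":0.25},{"travel":[-0.122,0.914,0.02],"rot":[0,0,0.2],"fingers":0.25}]'
python3 -m pendant '[{"travel":[0.071,0.92,0.02],"rot":[0,0,0.2],"fingers":0.25},{"travel":[0.071,0.92,0.02],"rot":[0,0,0.2],"fingers":0.25},{"travel":[0.071,0.92,0.02],"rot":[0,0,0.2],"fingers":0.25},{"travel":[0.071,0.92,0.02],"rot":[0,0,0.2],"fingers":0.25},{"travel":[0.071,0.92,0.02],"rot":[0,0,0.2],"fingers":0.25}]'
python3 - <<'E'
from h import *
plan((574.5,135.5,75,146),(574.5,135.5,27,146))
E
```

```text
clock: 8.15
tcp_pos: [0.5079, -0.0726, 0.1969]
orientation: [-0.002, 0.086, 0.996, 0.001]
wrist_force: [-0.1, -0.7, 0.8]
finger_gap: 0.0533
grip_force: 0.0
clock: 8.45
tcp_pos: [0.5415, 0.0332, 0.1944]
orientation: [-0.001, 0.189, 0.982, 0.0]
wrist_force: [-0.6, -1.3, -0.2]
finger_gap: 0.0531
grip_force: 0.0
clock: 8.95
tcp_pos: [0.5744, 0.1345, 0.1926]
orientation: [-0.001, 0.291, 0.957, -0.001]
wrist_force: [-0.0, -0.0, 0.9]
finger_gap: 0.0534
grip_force: 0.0
(574.5, 135.5, 75, 146)
    [0.003, 0.009, 0.98] [-0.002, -0.001, 0.002] 3
(574.5, 135.5, 27, 146)
    [-0.0, -0.0, 0.4] [0.0, -0.0, 0.0] 1
```

```bash

python3 -m pendant '[{"travel":[0,0.01,0.4],"rot":[0,0,0],"fingers":0.25},{"travel":[0,0.01,0.8],"rot":[0,0,0],"fingers":0.25},{"travel":[0,0.01,0.98],"rot":[0,0,0],"fingers":0.25}]'
python3 -m pendant '[{"travel":[0,0,0.2],"rot":[0,0,0],"fingers":0.25},{"travel":[0,0,0.35],"rot":[0,0,0],"fingers":0.25},{"travel":[0,0,0.39],"rot":[0,0,0],"fingers":0.25},{"travel":[0,0,0.39],"rot":[0,0,0],"fingers":0.25},{"travel":[0,0,0.39],"rot":[0,0,0],"fingers":-1},{"travel":[0,0,0.39],"rot":[0,0,0],"fingers":-1},{"travel":[0,0,0.39],"rot":[0,0,0],"fingers":-1},{"travel":[0,0,0.39],"rot":[0,0,0],"fingers":-1}]'
python3 -m pendant '[{"travel":[0,0,-0.1],"rot":[0,0,0],"fingers":-1},{"travel":[0,0,-0.4],"rot":[0,0,0],"fingers":-1},{"travel":[0,0,-0.8],"rot":[0,0,0],"fingers":-1},{"travel":[0,0,-1],"rot":[0,0,0],"fingers":-1},{"travel":[0,0,-1],"rot":[0,0,0],"fingers":-1},{"travel":[0,0,-1],"rot":[0,0,0],"fingers":-1}]'
python3 - <<'E'
from h import *
im,d=shot('scene')
for r in find('scene',d,'heatsink1'): print(*r)
plan((555,-178,200,182),(555,-178,80,182))
E
```

```text
clock: 9.25
tcp_pos: [0.5726, 0.1337, 0.0719]
orientation: [-0.003, 0.293, 0.956, -0.002]
wrist_force: [-0.1, 0.5, 0.7]
finger_gap: 0.0534
grip_force: 0.0
clock: 10.05
tcp_pos: [0.577, 0.136, 0.0307]
orientation: [0.001, 0.292, 0.956, 0.0]
wrist_force: [0.2, -1.3, 6.1]
finger_gap: 0.0347
grip_force: 51.3
clock: 10.65
tcp_pos: [0.576, 0.1363, 0.1499]
orientation: [0.001, 0.292, 0.956, 0.0]
wrist_force: [-0.3, -0.9, -1.2]
finger_gap: 0.0347
grip_force: 50.5
0.71 [395. 198.] 206 0.0316 (array([592.4, 325. ]), array([49.2, 40.7]), 76.6)
(555, -178, 200, 182)
    [-0.442, -0.755, -0.144] [-0.0, -0.001, -0.2] 3
    [-0.275, -0.83, -0.144] [-0.0, -0.001, -0.2] 3
    [-0.097, -0.869, -0.145] [-0.0, -0.001, -0.2] 3
(555, -178, 80, 182)
    [-0.0, -0.0, 0.5] [0.0, -0.0, 0.0] 2
    [-0.0, -0.0, 0.5] [0.0, -0.0, 0.0] 2
```

```bash

python3 -m pendant '[{"travel":[-0.442,-0.755,-0.4],"rot":[0,0,-0.2],"fingers":-1},{"travel":[-0.442,-0.755,-0.4],"rot":[0,0,-0.2],"fingers":-1},{"travel":[-0.442,-0.755,-0.4],"rot":[0,0,-0.2],"fingers":-1}]'
python3 -m pendant '[{"travel":[-0.275,-0.83,0],"rot":[0,0,-0.2],"fingers":-1},{"travel":[-0.275,-0.83,0],"rot":[0,0,-0.2],"fingers":-1},{"travel":[-0.275,-0.83,0],"rot":[0,0,-0.2],"fingers":-1}]'
python3 -m pendant '[{"travel":[-0.097,-0.869,0],"rot":[0,0,-0.2],"fingers":-1},{"travel":[-0.097,-0.869,0],"rot":[0,0,-0.2],"fingers":-1},{"travel":[-0.097,-0.869,0],"rot":[0,0,-0.2],"fingers":-1},{"travel":[-0.097,-0.869,0],"rot":[0,0,-0.2],"fingers":-1},{"travel":[-0.097,-0.869,0],"rot":[0,0,-0.2],"fingers":-1}]'
python3 - <<'E'
from h import *
plan((555,-178,84,182)); print(env.get_state()['finger_gap'])
E
```

```text
clock: 11.05
tcp_pos: [0.569, 0.0285, 0.1973]
orientation: [-0.0, 0.191, 0.982, -0.001]
wrist_force: [-0.3, -0.1, -0.2]
finger_gap: 0.0348
grip_force: 50.6
clock: 11.35
tcp_pos: [0.5617, -0.0773, 0.1956]
orientation: [-0.001, 0.089, 0.996, -0.0]
wrist_force: [0.2, 0.1, -0.4]
finger_gap: 0.035
grip_force: 50.5
clock: 11.85
tcp_pos: [0.5556, -0.1767, 0.1962]
orientation: [-0.001, -0.018, 1.0, 0.001]
wrist_force: [-0.5, 0.8, -0.6]
finger_gap: 0.0348
grip_force: 50.6
(555, -178, 84, 182)
    [0.004, -0.012, 0.935] [0.002, -0.002, 0.0] 3
0.0347853125671731
```

```bash

python3 -m pendant '[{"travel":[0,-0.01,0.35],"rot":[0,0,0],"fingers":-1},{"travel":[0,-0.01,0.7],"rot":[0,0,0],"fingers":-1},{"travel":[0,-0.01,0.85],"rot":[0,0,0],"fingers":-1},{"travel":[0,-0.01,0.9],"rot":[0,0,0],"fingers":-1},{"travel":[0,-0.01,0.93],"rot":[0,0,0],"fingers":-1},{"travel":[0,-0.01,0.93],"rot":[0,0,0],"fingers":-1}]'
python3 -m pendant '[{"travel":[0,0,0],"rot":[0,0,0],"fingers":0.15},{"travel":[0,0,0],"rot":[0,0,0],"fingers":0.15},{"travel":[0,0,0],"rot":[0,0,0],"fingers":0.15},{"travel":[0,0,0],"rot":[0,0,0],"fingers":0.15},{"travel":[0,0,-0.1],"rot":[0,0,0],"fingers":0.15},{"travel":[0,0,-0.5],"rot":[0,0,0],"fingers":0.15},{"travel":[0,0,-1],"rot":[0,0,0],"fingers":0.15},{"travel":[0,0,-1],"rot":[0,0,0],"fingers":0.15},{"travel":[0,0,-1],"rot":[0,0,0],"fingers":0.15}]'
python3 - <<'E'
from h import *
im,d=shot('top')
for r in find('top',d,'heatsink1'): print(*r)
plan((490.5,234,190,134.5),(490.5,234,76,134.5),(490.5,234,29,134.5))
E
```

```text
clock: 12.45
tcp_pos: [0.5569, -0.1785, 0.0864]
orientation: [0.001, -0.018, 1.0, -0.0]
wrist_force: [0.1, 0.1, 0.6]
finger_gap: 0.0346
grip_force: 50.6
clock: 13.35
tcp_pos: [0.5578, -0.1801, 0.2093]
orientation: [0.003, -0.018, 1.0, -0.002]
wrist_force: [1.1, 0.3, 0.0]
finger_gap: 0.049
grip_force: 0.0
0.72 [189. 218.] 342 0.0308 (array([591.9, 328.1]), array([51.6, 36.2]), 74.1)
0.62 [226. 261.] 367 0.0316 (array([489.6, 235.1]), array([36.7, 49.7]), 47.5)
(490.5, 234, 190, 134.5)
    [0.105, 0.865, 0.032] [-0.0, -0.0, 0.198] 3
    [0.281, 0.825, 0.032] [-0.0, -0.0, 0.198] 3
    [0.445, 0.749, 0.032] [-0.0, -0.0, 0.198] 3
    [0.59, 0.641, 0.032] [-0.0, -0.0, 0.198] 3
(490.5, 234, 76, 134.5)
    [0.0, 0.0, 0.95] [0.0, -0.0, 0.0] 3
(490.5, 234, 29, 134.5)
    [-0.0, 0.0, 0.392] [-0.0, 0.0, -0.0] 1
```

```bash

python3 -m pendant '[{"travel":[0.105,0.865,0.03],"rot":[0,0,0.198],"fingers":0.3},{"travel":[0.105,0.865,0.03],"rot":[0,0,0.198],"fingers":0.3},{"travel":[0.105,0.865,0.03],"rot":[0,0,0.198],"fingers":0.3}]'
python3 -m pendant '[{"travel":[0.281,0.825,0.03],"rot":[0,0,0.198],"fingers":0.3},{"travel":[0.281,0.825,0.03],"rot":[0,0,0.198],"fingers":0.3},{"travel":[0.281,0.825,0.03],"rot":[0,0,0.198],"fingers":0.3}]'
python3 -m pendant '[{"travel":[0.445,0.749,0.03],"rot":[0,0,0.198],"fingers":0.3},{"travel":[0.445,0.749,0.03],"rot":[0,0,0.198],"fingers":0.3},{"travel":[0.445,0.749,0.03],"rot":[0,0,0.198],"fingers":0.3}]'
python3 -m pendant '[{"travel":[0.59,0.641,0.03],"rot":[0,0,0.198],"fingers":0.3},{"travel":[0.59,0.641,0.03],"rot":[0,0,0.198],"fingers":0.3},{"travel":[0.59,0.641,0.03],"rot":[0,0,0.198],"fingers":0.3},{"travel":[0.59,0.641,0.03],"rot":[0,0,0.198],"fingers":0.3},{"travel":[0.59,0.641,0.03],"rot":[0,0,0.198],"fingers":0.3}]'
python3 - <<'E'
from h import *
plan((490.5,234,76,135),(490.5,234,29,135))
E
```

```text
clock: 13.75
tcp_pos: [0.5367, -0.0713, 0.1994]
orientation: [-0.003, 0.084, 0.996, 0.001]
wrist_force: [-0.4, -0.9, 0.3]
finger_gap: 0.0559
grip_force: 0.0
clock: 14.05
tcp_pos: [0.521, 0.0311, 0.1964]
orientation: [-0.003, 0.186, 0.982, 0.0]
wrist_force: [0.2, -0.4, -0.1]
finger_gap: 0.0558
grip_force: 0.0
clock: 14.35
tcp_pos: [0.5053, 0.1335, 0.1931]
orientation: [-0.002, 0.287, 0.958, -0.0]
wrist_force: [-0.0, 0.1, 0.6]
finger_gap: 0.0556
grip_force: 0.0
clock: 14.85
tcp_pos: [0.4908, 0.2326, 0.1904]
orientation: [-0.0, 0.386, 0.922, -0.001]
wrist_force: [0.1, -0.2, -0.6]
finger_gap: 0.0557
grip_force: 0.0
(490.5, 234, 76, 135)
    [0.01, 0.008, 0.953] [-0.002, 0.0, -0.007] 3
(490.5, 234, 29, 135)
    [-0.0, -0.0, 0.392] [0.0, 0.0, 0.0] 1
```

```bash

python3 -m pendant '[{"travel":[0.01,0.01,0.4],"rot":[0,0,0],"fingers":0.3},{"travel":[0.01,0.01,0.8],"rot":[0,0,0],"fingers":0.3},{"travel":[0.01,0.01,0.95],"rot":[0,0,0],"fingers":0.3}]'
python3 -m pendant '[{"travel":[0,0,0.2],"rot":[0,0,0],"fingers":0.3},{"travel":[0,0,0.33],"rot":[0,0,0],"fingers":0.3},{"travel":[0,0,0.37],"rot":[0,0,0],"fingers":0.3},{"travel":[0,0,0.37],"rot":[0,0,0],"fingers":0.3},{"travel":[0,0,0.37],"rot":[0,0,0],"fingers":-1},{"travel":[0,0,0.37],"rot":[0,0,0],"fingers":-1},{"travel":[0,0,0.37],"rot":[0,0,0],"fingers":-1},{"travel":[0,0,0.37],"rot":[0,0,0],"fingers":-1}]'
python3 -m pendant '[{"travel":[0,0,-0.1],"rot":[0,0,0],"fingers":-1},{"travel":[0,0,-0.4],"rot":[0,0,0],"fingers":-1},{"travel":[0,0,-0.8],"rot":[0,0,0],"fingers":-1},{"travel":[0,0,-1],"rot":[0,0,0],"fingers":-1},{"travel":[0,0,-1],"rot":[0,0,0],"fingers":-1},{"travel":[0,0,-1],"rot":[0,0,0],"fingers":-1}]'
python3 - <<'E'
from h import *
plan((479,-305,200,182),(479,-305,84,182))
E
```

```text
clock: 15.15
tcp_pos: [0.4884, 0.2324, 0.0729]
orientation: [-0.002, 0.387, 0.922, -0.002]
wrist_force: [-0.5, -0.2, -0.2]
finger_gap: 0.0555
grip_force: 0.0
clock: 15.95
tcp_pos: [0.492, 0.2356, 0.0342]
orientation: [0.001, 0.387, 0.922, 0.001]
wrist_force: [0.8, -2.0, 5.8]
finger_gap: 0.0347
grip_force: 49.8
clock: 16.55
tcp_pos: [0.4908, 0.2358, 0.1535]
orientation: [0.0, 0.386, 0.922, 0.0]
wrist_force: [0.6, -0.7, -0.6]
finger_gap: 0.0346
grip_force: 49.4
(479, -305, 200, 182)
    [-0.629, -0.646, -0.078] [0.0, 0.0, -0.158] 3
    [-0.513, -0.741, -0.078] [0.0, 0.0, -0.158] 3
    [-0.384, -0.815, -0.078] [0.0, 0.0, -0.158] 3
    [-0.244, -0.868, -0.078] [0.0, 0.0, -0.158] 3
    [-0.098, -0.896, -0.078] [0.0, 0.0, -0.158] 3
(479, -305, 84, 182)
    [-0.0, 0.0, 0.967] [-0.0, -0.0, 0.0] 3
```

```bash

python3 -m pendant '[{"travel":[-0.629,-0.646,-0.35],"rot":[0,0,-0.158],"fingers":-1},{"travel":[-0.629,-0.646,-0.35],"rot":[0,0,-0.158],"fingers":-1},{"travel":[-0.629,-0.646,-0.35],"rot":[0,0,-0.158],"fingers":-1}]'
python3 -m pendant '[{"travel":[-0.513,-0.741,0],"rot":[0,0,-0.158],"fingers":-1},{"travel":[-0.513,-0.741,0],"rot":[0,0,-0.158],"fingers":-1},{"travel":[-0.513,-0.741,0],"rot":[0,0,-0.158],"fingers":-1}]'
python3 -m pendant '[{"travel":[-0.384,-0.815,0],"rot":[0,0,-0.158],"fingers":-1},{"travel":[-0.384,-0.815,0],"rot":[0,0,-0.158],"fingers":-1},{"travel":[-0.384,-0.815,0],"rot":[0,0,-0.158],"fingers":-1}]'
python3 -m pendant '[{"travel":[-0.244,-0.868,0],"rot":[0,0,-0.158],"fingers":-1},{"travel":[-0.244,-0.868,0],"rot":[0,0,-0.158],"fingers":-1},{"travel":[-0.244,-0.868,0],"rot":[0,0,-0.158],"fingers":-1}]'
python3 -m pendant '[{"travel":[-0.098,-0.896,0],"rot":[0,0,-0.158],"fingers":-1},{"travel":[-0.098,-0.896,0],"rot":[0,0,-0.158],"fingers":-1},{"travel":[-0.098,-0.896,0],"rot":[0,0,-0.158],"fingers":-1},{"travel":[-0.098,-0.896,0],"rot":[0,0,-0.158],"fingers":-1},{"travel":[-0.098,-0.896,0],"rot":[0,0,-0.158],"fingers":-1}]'
python3 - <<'E'
from h import *
plan((479,-305,86,182)); print(env.get_state()['finger_gap'])
im,d=shot('top')
for nm in('antenna_base','heatsink1'): 
    for r in find('top',d,nm): print(nm,*r)
E
```

```text
clock: 16.85
tcp_pos: [0.4874, 0.1248, 0.1944]
orientation: [-0.001, 0.309, 0.951, -0.001]
wrist_force: [-1.0, -0.5, -0.5]
finger_gap: 0.0347
grip_force: 49.5
clock: 17.15
tcp_pos: [0.4846, 0.016, 0.1931]
orientation: [-0.002, 0.231, 0.973, -0.001]
wrist_force: [0.3, 0.7, -0.3]
finger_gap: 0.035
grip_force: 49.6
clock: 17.45
tcp_pos: [0.4828, -0.0918, 0.1933]
orientation: [-0.001, 0.15, 0.989, -0.0]
wrist_force: [-0.8, 0.6, -0.5]
finger_gap: 0.0348
grip_force: 49.6
clock: 17.75
tcp_pos: [0.4807, -0.2, 0.1935]
orientation: [-0.001, 0.068, 0.998, -0.0]
wrist_force: [-0.1, 1.1, -0.8]
finger_gap: 0.0345
grip_force: 49.7
clock: 18.25
tcp_pos: [0.4782, -0.3033, 0.1939]
orientation: [-0.001, -0.017, 1.0, 0.001]
wrist_force: [-0.5, 0.9, -0.5]
finger_gap: 0.0347
grip_force: 49.7
(479, -305, 86, 182)
    [-0.008, -0.017, 0.899] [0.002, -0.002, -0.001] 3
0.034695452565608555
antenna_base 0.83 [395. 271.] 428 0.0961 (array([ 473.5, -180.6]), array([17.1, 16.6]), 89.7)
antenna_base 0.76 [264. 322.] 455 0.0412 (array([344.1, 132.1]), array([17.3, 16.9]), 2.5)
heatsink1 0.87 [394. 238.] 355 0.082 (array([ 552.9, -180.2]), array([46.1, 36.7]), 1.2)
heatsink1 0.71 [188. 221.] 313 0.0308 (array([591.8, 327.1]), array([49.6, 36.2]), 74.9)
heatsink1 0.66 [450. 277.] 71 0.1915 (array([ 472.3, -287.8]), array([49.8, 24.7]), 10.3)
heatsink1 0.49 [426. 194.] 4259 0.3118 (array([ 649.1, -234.7]), array([ 12.4, 294.5]), 1.9)
```

Two items are in place. I'll lower the third.

```bash

python3 -m pendant '[{"travel":[0,-0.01,0.35],"rot":[0,0,0],"fingers":-1},{"travel":[0,-0.01,0.7],"rot":[0,0,0],"fingers":-1},{"travel":[0,-0.01,0.83],"rot":[0,0,0],"fingers":-1},{"travel":[0,-0.01,0.88],"rot":[0,0,0],"fingers":-1},{"travel":[0,-0.01,0.9],"rot":[0,0,0],"fingers":-1},{"travel":[0,-0.01,0.91],"rot":[0,0,0],"fingers":-1}]'
python3 -m pendant '[{"travel":[0,0,0],"rot":[0,0,0],"fingers":0.15},{"travel":[0,0,0],"rot":[0,0,0],"fingers":0.15},{"travel":[0,0,0],"rot":[0,0,0],"fingers":0.15},{"travel":[0,0,0],"rot":[0,0,0],"fingers":0.15},{"travel":[0,0,-0.1],"rot":[0,0,0],"fingers":0.15},{"travel":[0,0,-0.5],"rot":[0,0,0],"fingers":0.15},{"travel":[0,0,-1],"rot":[0,0,0],"fingers":0.15},{"travel":[0,0,-1],"rot":[0,0,0],"fingers":0.15},{"travel":[0,0,-1],"rot":[0,0,0],"fingers":0.15}]'
python3 - <<'E'
from h import *
plan((592,326.5,190,254),(592,326.5,77,254),(592,326.5,29,254))
E
```

```text
clock: 19.0
tcp_pos: [0.4795, -0.3064, 0.0868]
orientation: [0.001, -0.017, 1.0, -0.001]
wrist_force: [-0.3, 0.9, -0.0]
finger_gap: 0.0347
grip_force: 49.7
clock: 19.9
tcp_pos: [0.48, -0.3076, 0.2092]
orientation: [0.002, -0.017, 1.0, -0.002]
wrist_force: [-0.3, 0.6, 0.7]
finger_gap: 0.0489
grip_force: 0.0
(592, 326.5, 190, 254)
    [-0.185, 0.875, 0.024] [-0.001, 0.0, -0.2] 3
    [-0.363, 0.817, 0.025] [-0.001, 0.0, -0.2] 3
    [-0.525, 0.724, 0.025] [-0.001, 0.0, -0.2] 3
    [-0.664, 0.599, 0.026] [-0.001, 0.0, -0.2] 3
    [-0.774, 0.447, 0.026] [-0.001, 0.0, -0.2] 3
    [-0.851, 0.276, 0.027] [-0.001, 0.0, -0.2] 3
(592, 326.5, 77, 254)
    [0.0, -0.0, 0.942] [0.0, 0.0, 0.0] 3
(592, 326.5, 29, 254)
    [-0.0, 0.0, 0.4] [0.0, 0.0, 0.0] 1
```

```bash

python3 -m pendant '[{"travel":[-0.185,0.875,0.03],"rot":[0,0,-0.2],"fingers":0.3},{"travel":[-0.185,0.875,0.03],"rot":[0,0,-0.2],"fingers":0.3},{"travel":[-0.185,0.875,0.03],"rot":[0,0,-0.2],"fingers":0.3}]'
python3 -m pendant '[{"travel":[-0.363,0.817,0.03],"rot":[0,0,-0.2],"fingers":0.3},{"travel":[-0.363,0.817,0.03],"rot":[0,0,-0.2],"fingers":0.3},{"travel":[-0.363,0.817,0.03],"rot":[0,0,-0.2],"fingers":0.3}]'
python3 -m pendant '[{"travel":[-0.525,0.724,0.03],"rot":[0,0,-0.2],"fingers":0.3},{"travel":[-0.525,0.724,0.03],"rot":[0,0,-0.2],"fingers":0.3},{"travel":[-0.525,0.724,0.03],"rot":[0,0,-0.2],"fingers":0.3}]'
python3 -m pendant '[{"travel":[-0.664,0.599,0.03],"rot":[0,0,-0.2],"fingers":0.3},{"travel":[-0.664,0.599,0.03],"rot":[0,0,-0.2],"fingers":0.3},{"travel":[-0.664,0.599,0.03],"rot":[0,0,-0.2],"fingers":0.3}]'
python3 -m pendant '[{"travel":[-0.774,0.447,0.03],"rot":[0,0,-0.2],"fingers":0.3},{"travel":[-0.774,0.447,0.03],"rot":[0,0,-0.2],"fingers":0.3},{"travel":[-0.774,0.447,0.03],"rot":[0,0,-0.2],"fingers":0.3}]'
python3 -m pendant '[{"travel":[-0.851,0.276,0.03],"rot":[0,0,-0.2],"fingers":0.3},{"travel":[-0.851,0.276,0.03],"rot":[0,0,-0.2],"fingers":0.3},{"travel":[-0.851,0.276,0.03],"rot":[0,0,-0.2],"fingers":0.3},{"travel":[-0.851,0.276,0.03],"rot":[0,0,-0.2],"fingers":0.3},{"travel":[-0.851,0.276,0.03],"rot":[0,0,-0.2],"fingers":0.3}]'
python3 - <<'E'
from h import *
im,d=shot('scene')
for r in find('scene',d,'heatsink1'): print(*r)
plan((592,326.5,77,254),(592,326.5,29,254))
E
```

```text
clock: 20.2
tcp_pos: [0.496, -0.1958, 0.2001]
orientation: [-0.002, -0.124, 0.992, 0.002]
wrist_force: [-0.1, -0.1, 0.4]
finger_gap: 0.0553
grip_force: 0.0
clock: 20.5
tcp_pos: [0.515, -0.0908, 0.1968]
orientation: [-0.001, -0.227, 0.974, 0.001]
wrist_force: [1.4, 0.0, -0.1]
finger_gap: 0.0556
grip_force: 0.0
clock: 20.8
tcp_pos: [0.5342, 0.0142, 0.1934]
orientation: [-0.001, -0.327, 0.945, 0.001]
wrist_force: [0.5, -0.6, -0.1]
finger_gap: 0.0555
grip_force: 0.0
clock: 21.1
tcp_pos: [0.5533, 0.1194, 0.1899]
orientation: [-0.0, -0.424, 0.906, 0.001]
wrist_force: [0.6, -0.3, -0.8]
finger_gap: 0.0559
grip_force: 0.0
clock: 21.4
tcp_pos: [0.5724, 0.2247, 0.1861]
orientation: [-0.0, -0.516, 0.857, 0.0]
wrist_force: [-0.2, -1.1, 0.3]
finger_gap: 0.0555
grip_force: 0.0
clock: 21.9
tcp_pos: [0.5909, 0.3256, 0.1833]
orientation: [-0.001, -0.6, 0.8, -0.0]
wrist_force: [-0.8, 0.1, -0.5]
finger_gap: 0.0558
grip_force: 0.0
0.85 [222. 301.] 277 0.0825 (array([ 478.9, -306.7]), array([48.9, 36.8]), 5.5)
0.56 [394. 197.] 223 0.0324 (array([592.8, 326. ]), array([49.2, 39.7]), 77.4)
(592, 326.5, 77, 254)
    [-0.012, -0.006, 0.892] [0.0, -0.001, -0.004] 3
(592, 326.5, 29, 254)
    [0.0, -0.0, 0.4] [-0.0, -0.0, -0.0] 1
```

```bash

python3 -m pendant '[{"travel":[-0.01,-0.005,0.4],"rot":[0,0,0],"fingers":0.3},{"travel":[-0.01,-0.005,0.75],"rot":[0,0,0],"fingers":0.3},{"travel":[-0.01,-0.005,0.89],"rot":[0,0,0],"fingers":0.3}]'
python3 -m pendant '[{"travel":[0,0,0.2],"rot":[0,0,0],"fingers":0.3},{"travel":[0,0,0.33],"rot":[0,0,0],"fingers":0.3},{"travel":[0,0,0.38],"rot":[0,0,0],"fingers":0.3},{"travel":[0,0,0.38],"rot":[0,0,0],"fingers":0.3},{"travel":[0,0,0.38],"rot":[0,0,0],"fingers":-1},{"travel":[0,0,0.38],"rot":[0,0,0],"fingers":-1},{"travel":[0,0,0.38],"rot":[0,0,0],"fingers":-1},{"travel":[0,0,0.38],"rot":[0,0,0],"fingers":-1}]'
python3 -m pendant '[{"travel":[0,0,-0.1],"rot":[0,0,0],"fingers":-1},{"travel":[0,0,-0.4],"rot":[0,0,0],"fingers":-1},{"travel":[0,0,-0.8],"rot":[0,0,0],"fingers":-1},{"travel":[0,0,-1],"rot":[0,0,0],"fingers":-1},{"travel":[0,0,-1],"rot":[0,0,0],"fingers":-1},{"travel":[0,0,-1],"rot":[0,0,0],"fingers":-1}]'
python3 - <<'E'
from h import *
plan((557,-302,200,182),(557,-302,86,182))
E
```

```text
clock: 22.3
tcp_pos: [0.5895, 0.3256, 0.0731]
orientation: [-0.003, -0.6, 0.8, 0.001]
wrist_force: [-0.5, -0.6, -1.3]
finger_gap: 0.0552
grip_force: 0.0
clock: 23.1
tcp_pos: [0.5929, 0.3288, 0.0334]
orientation: [0.001, -0.601, 0.799, -0.001]
wrist_force: [-0.8, -1.0, 6.7]
finger_gap: 0.0347
grip_force: 51.2
clock: 23.7
tcp_pos: [0.5919, 0.3288, 0.1525]
orientation: [0.001, -0.601, 0.799, -0.0]
wrist_force: [-0.2, 0.2, -0.9]
finger_gap: 0.0346
grip_force: 50.4
(557, -302, 200, 182)
    [0.855, -0.196, -0.066] [-0.0, 0.0, 0.2] 3
    [0.796, -0.369, -0.066] [-0.0, 0.0, 0.2] 3
    [0.702, -0.527, -0.066] [-0.0, 0.0, 0.2] 3
    [0.577, -0.661, -0.066] [-0.0, 0.0, 0.2] 3
    [0.427, -0.766, -0.066] [-0.0, 0.0, 0.2] 3
    [0.259, -0.838, -0.066] [-0.0, 0.0, 0.2] 3
(557, -302, 86, 182)
    [-0.0, 0.0, 0.95] [-0.0, -0.0, 0.0] 3
```

```bash

python3 -m pendant '[{"travel":[0.855,-0.196,-0.35],"rot":[0,0,0.2],"fingers":-1},{"travel":[0.855,-0.196,-0.35],"rot":[0,0,0.2],"fingers":-1},{"travel":[0.855,-0.196,-0.35],"rot":[0,0,0.2],"fingers":-1}]'
python3 -m pendant '[{"travel":[0.796,-0.369,0],"rot":[0,0,0.2],"fingers":-1},{"travel":[0.796,-0.369,0],"rot":[0,0,0.2],"fingers":-1},{"travel":[0.796,-0.369,0],"rot":[0,0,0.2],"fingers":-1}]'
python3 -m pendant '[{"travel":[0.702,-0.527,0],"rot":[0,0,0.2],"fingers":-1},{"travel":[0.702,-0.527,0],"rot":[0,0,0.2],"fingers":-1},{"travel":[0.702,-0.527,0],"rot":[0,0,0.2],"fingers":-1}]'
python3 -m pendant '[{"travel":[0.577,-0.661,0],"rot":[0,0,0.2],"fingers":-1},{"travel":[0.577,-0.661,0],"rot":[0,0,0.2],"fingers":-1},{"travel":[0.577,-0.661,0],"rot":[0,0,0.2],"fingers":-1}]'
python3 -m pendant '[{"travel":[0.427,-0.766,0],"rot":[0,0,0.2],"fingers":-1},{"travel":[0.427,-0.766,0],"rot":[0,0,0.2],"fingers":-1},{"travel":[0.427,-0.766,0],"rot":[0,0,0.2],"fingers":-1}]'
python3 -m pendant '[{"travel":[0.259,-0.838,0],"rot":[0,0,0.2],"fingers":-1},{"travel":[0.259,-0.838,0],"rot":[0,0,0.2],"fingers":-1},{"travel":[0.259,-0.838,0],"rot":[0,0,0.2],"fingers":-1},{"travel":[0.259,-0.838,0],"rot":[0,0,0.2],"fingers":-1},{"travel":[0.259,-0.838,0],"rot":[0,0,0.2],"fingers":-1}]'
python3 - <<'E'
from h import *
plan((557,-302,86,182)); print(env.get_state()['finger_gap'])
E
```

```text
clock: 24.0
tcp_pos: [0.5854, 0.22, 0.1936]
orientation: [-0.001, -0.513, 0.859, -0.0]
wrist_force: [0.2, 0.1, -0.5]
finger_gap: 0.0348
grip_force: 50.4
clock: 24.3
tcp_pos: [0.5788, 0.114, 0.1919]
orientation: [-0.002, -0.419, 0.908, 0.0]
wrist_force: [0.6, 0.5, -0.8]
finger_gap: 0.0346
grip_force: 50.4
clock: 24.6
tcp_pos: [0.5735, 0.0095, 0.1921]
orientation: [-0.001, -0.323, 0.947, -0.0]
wrist_force: [0.2, 1.2, -0.5]
finger_gap: 0.0346
grip_force: 50.4
clock: 24.9
tcp_pos: [0.5681, -0.0953, 0.1923]
orientation: [-0.001, -0.222, 0.975, -0.0]
wrist_force: [0.0, 1.1, -0.1]
finger_gap: 0.0351
grip_force: 50.4
clock: 25.2
tcp_pos: [0.5626, -0.2003, 0.1923]
orientation: [-0.0, -0.119, 0.993, -0.0]
wrist_force: [-0.5, 0.5, -0.2]
finger_gap: 0.0343
grip_force: 50.5
clock: 25.7
tcp_pos: [0.5567, -0.3, 0.1928]
orientation: [-0.001, -0.018, 1.0, 0.001]
wrist_force: [1.5, 0.2, -1.1]
finger_gap: 0.0346
grip_force: 50.6
(557, -302, 86, 182)
    [-0.003, -0.019, 0.89] [0.002, -0.001, 0.001] 3
0.034589177169342906
```

```bash

python3 -m pendant '[{"travel":[0,-0.015,0.35],"rot":[0,0,0],"fingers":-1},{"travel":[0,-0.015,0.7],"rot":[0,0,0],"fingers":-1},{"travel":[0,-0.015,0.83],"rot":[0,0,0],"fingers":-1},{"travel":[0,-0.015,0.87],"rot":[0,0,0],"fingers":-1},{"travel":[0,-0.015,0.89],"rot":[0,0,0],"fingers":-1},{"travel":[0,-0.015,0.9],"rot":[0,0,0],"fingers":-1}]'
python3 -m pendant '[{"travel":[0,0,0],"rot":[0,0,0],"fingers":0.15},{"travel":[0,0,0],"rot":[0,0,0],"fingers":0.15},{"travel":[0,0,0],"rot":[0,0,0],"fingers":0.15},{"travel":[0,0,0],"rot":[0,0,0],"fingers":0.15},{"travel":[0,0,-0.1],"rot":[0,0,0],"fingers":0.15},{"travel":[0,0,-0.5],"rot":[0,0,0],"fingers":0.15},{"travel":[0,0,-1],"rot":[0,0,0],"fingers":0.15},{"travel":[0,0,-1],"rot":[0,0,0],"fingers":0.15},{"travel":[0,0,-1],"rot":[0,0,0],"fingers":0.15}]'
python3 -m pendant '[{"travel":[0.5,0,-0.5],"rot":[0,0,0],"fingers":-1},{"travel":[0.9,0,-1],"rot":[0,0,0],"fingers":-1},{"travel":[1,0,-1],"rot":[0,0,0],"fingers":-1},{"travel":[1,0,-1],"rot":[0,0,0],"fingers":-1},{"travel":[1,0,-1],"rot":[0,0,0],"fingers":-1}]'
python3 - <<'E'
from h import *
im,d=shot('top','t2.png')
for nm in('antenna_base','heatsink1'): 
    for r in find('top',d,nm): print(nm,*r)
P=cloud('top',d); a=np.radians(2); c=np.array([.519,-.2415])
q=(P[:,:2]-c)@np.array([[np.cos(a),-np.sin(a)],[np.sin(a),np.cos(a)]])
m=(q[:,0]>.09)&(q[:,0]<.16)&(q[:,1]>.06)&(q[:,1]<.13)&(P[:,2]>.13)
k=np.polyfit(P[m,2],q[m,0],1); print('door inner face slope',k,'angle',np.pi/2+np.arctan(k[0]),m.sum(),P[m,2].max())
Q=cloud('scene',shot('scene')[1]); q=(Q[:,:2]-c)@np.array([[np.cos(a),-np.sin(a)],[np.sin(a),np.cos(a)]])
m=(q[:,0]>.10)&(q[:,0]<.17)&(q[:,1]>.06)&(q[:,1]<.13)&(Q[:,2]>.13)
k=np.polyfit(Q[m,2],q[m,0],1); print('outer',k,np.pi/2+np.arctan(k[0]),np.polyval(k,[.107,.25,.31]))
E
```

```text
clock: 26.3
tcp_pos: [0.5577, -0.3034, 0.087]
orientation: [0.001, -0.018, 1.0, -0.001]
wrist_force: [-0.8, -0.7, 0.4]
finger_gap: 0.0348
grip_force: 50.6
clock: 27.2
tcp_pos: [0.5581, -0.305, 0.2096]
orientation: [0.003, -0.017, 1.0, -0.002]
wrist_force: [0.3, 0.2, -0.1]
finger_gap: 0.0491
grip_force: 0.0
clock: 27.7
tcp_pos: [0.4356, -0.3083, 0.3271]
orientation: [0.001, -0.016, 1.0, -0.001]
wrist_force: [-0.1, -0.4, 0.1]
finger_gap: 0.0001
grip_force: 0.0
antenna_base 0.72 [376. 270.] 496 0.096 (array([ 469.6, -142.9]), array([16.8, 18.7]), 87.2)
antenna_base 0.7 [262. 324.] 435 0.0405 (array([343.9, 132.3]), array([17.3, 17.3]), 88.9)
antenna_base 0.39 [421. 311.] 322 0.1339 (array([ 372.9, -245.9]), array([11.6, 43.7]), 77.3)
heatsink1 0.88 [444. 233.] 352 0.0823 (array([ 557.9, -303.7]), array([49. , 37.1]), 0.9)
heatsink1 0.65 [444. 271.] 371 0.0829 (array([ 475.4, -307.2]), array([49.4, 35. ]), 5.7)
heatsink1 0.62 [392. 235.] 363 0.0822 (array([ 554.1, -180.2]), array([48.7, 36.9]), 0.3)
heatsink1 0.53 [349. 167.] 345 0.0321 (array([733.8, -85.4]), array([49. , 36.8]), 80.3)
heatsink1 0.42 [419. 249.] 17954 0.3017 (array([ 604.4, -266. ]), array([279.7, 246.9]), 36.2)
door inner face slope [0.12309025 0.08998303] angle 1.6932705082939972 904 0.31580208222800243
outer [0.11047988 0.09901601] 1.6808299734866472 [0.11083735 0.12663598 0.13326477]
```

View pics/t2.png

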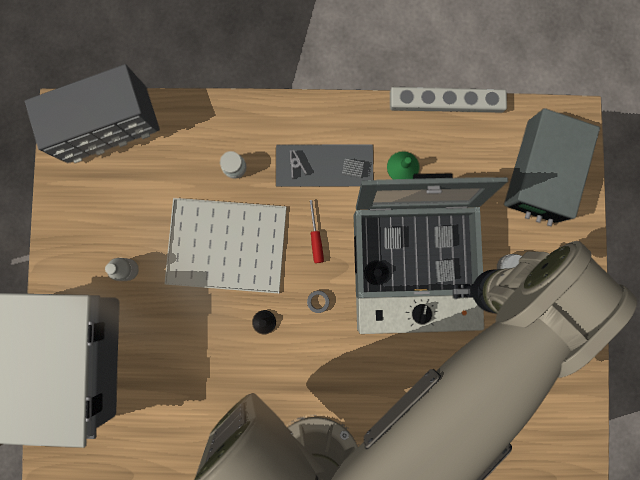

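The tray is empty, and the base at (376,270) and three heatsinks at (393,236), (444,236) and (445,270) all lie flat on the rack. The base was knocked about 4 cm left but is still inside and clear of the others. Next is the door, so I'll go over it to its outer side.

```bash

python3 - <<'E'
from h import *
print(env.get_state()['joint_pos'])
plan((436,-308,370,182),(681,-146,370,182),(681,-146,275,182))
E
```

```text
[-7.63540117e-01  2.26550948e-01  1.07538310e-01  1.45499123e+00
  2.13190845e-04 -7.97663250e-01]
(436, -308, 370, 182)
    [0.009, -0.003, -0.389] [0.002, -0.002, -0.001] 1
(681, -146, 370, 182)
    [-0.696, 0.426, 0.0] [-0.0, 0.0, 0.0] 2
    [-0.696, 0.426, 0.0] [-0.0, 0.0, 0.0] 2
    [-0.696, 0.426, 0.0] [-0.0, 0.0, 0.0] 2
(681, -146, 275, 182)
    [0.0, 0.0, 0.792] [0.0, 0.0, 0.0] 2
```

```bash

python3 -m pendant '[{"travel":[0,0,-0.39],"rot":[0,0,0],"fingers":-1},{"travel":[-0.35,0.2,-0.39],"rot":[0,0,0],"fingers":-1},{"travel":[-0.69,0.42,-0.39],"rot":[0,0,0],"fingers":-1},{"travel":[-0.69,0.42,-0.39],"rot":[0,0,0],"fingers":-1}]'
python3 -m pendant '[{"travel":[-0.35,0.21,0],"rot":[0,0,0],"fingers":-1},{"travel":[-0.7,0.43,0],"rot":[0,0,0],"fingers":-1},{"travel":[-0.7,0.43,0],"rot":[0,0,0],"fingers":-1}]'
python3 -m pendant '[{"travel":[-0.35,0.21,0],"rot":[0,0,0],"fingers":-1},{"travel":[-0.7,0.43,0],"rot":[0,0,0],"fingers":-1},{"travel":[-0.7,0.43,0],"rot":[0,0,0],"fingers":-1},{"travel":[-0.7,0.43,0],"rot":[0,0,0],"fingers":-1},{"travel":[-0.7,0.43,0],"rot":[0,0,0],"fingers":-1}]'
python3 - <<'E'
from h import *
plan((681,-146,275,182))
E
```

```text
clock: 28.3
tcp_pos: [0.522, -0.2513, 0.3694]
orientation: [-0.001, -0.02, 1.0, 0.002]
wrist_force: [0.1, 0.4, 0.7]
finger_gap: 0.0001
grip_force: 0.0
clock: 28.6
tcp_pos: [0.6041, -0.1965, 0.3677]
orientation: [-0.002, -0.02, 1.0, 0.002]
wrist_force: [0.6, 0.1, -0.9]
finger_gap: 0.0002
grip_force: 0.0
clock: 29.1
tcp_pos: [0.6817, -0.1462, 0.3715]
orientation: [-0.001, -0.017, 1.0, 0.0]
wrist_force: [-0.2, -0.8, 0.4]
finger_gap: -0.0003
grip_force: 0.0
(681, -146, 275, 182)
    [0.004, 0.002, 0.804] [0.0, -0.002, -0.001] 2
```

```bash

python3 -m pendant '[{"travel":[0,0,0.4],"rot":[0,0,0],"fingers":-1},{"travel":[0,0,0.7],"rot":[0,0,0],"fingers":-1},{"travel":[0,0,0.8],"rot":[0,0,0],"fingers":-1},{"travel":[0,0,0.8],"rot":[0,0,0],"fingers":-1},{"travel":[0,0,0.8],"rot":[0,0,0],"fingers":-1}]'
python3 - <<'E'
from h import *
p,R=now(); a=np.radians(2); d=p[:2]-[.519,-.2415]
x0=d@[np.cos(a),np.sin(a)]; y0=d@[-np.sin(a),np.cos(a)]; print('box',x0,y0,p[2])
px,pz=x0,p[2]
for blk in ((1.69,1.55,1.4,1.25,1.1,.95),(.8,.7,.6,.5,.4,.3,.2,.1)):
  bx,bz=px,pz
  for th in blk:
    r=.15+.035*(1-th/1.69); u=np.array([-np.cos(th),np.sin(th)]); n=np.array([np.sin(th),np.cos(th)])
    c=np.array([.1025,.107])+r*u+.010*n; px,pz=c[0]+.011,c[1]+.019
    print(th,'x',round((bx-px)/.12,2),'z',round((bz-pz)/.12,2), 'abs',round(px,3),round(pz,3))
  print('--')
E
```

```text
clock: 29.6
tcp_pos: [0.6814, -0.1469, 0.2784]
orientation: [0.001, -0.016, 1.0, -0.0]
wrist_force: [-0.0, -1.3, 0.0]
finger_gap: -0.0001
grip_force: 0.0
box 0.16559001205443047 0.08891755010601768 0.27844796044970793
1.69 x 0.2 z 0.04 abs 0.141 0.274
1.55 x 0.38 z -0.01 abs 0.12 0.279
1.4 x 0.57 z -0.02 abs 0.097 0.281
1.25 x 0.77 z -0.01 abs 0.073 0.28
1.1 x 0.97 z 0.03 abs 0.049 0.275
0.95 x 1.17 z 0.1 abs 0.025 0.266
--
0.8 x 0.18 z 0.1 abs 0.003 0.254
0.7 x 0.3 z 0.19 abs -0.01 0.243
0.6 x 0.41 z 0.29 abs -0.023 0.232
0.5 x 0.5 z 0.4 abs -0.035 0.219
0.4 x 0.59 z 0.52 abs -0.045 0.204
0.3 x 0.67 z 0.65 abs -0.054 0.188
0.2 x 0.73 z 0.79 abs -0.062 0.172
0.1 x 0.77 z 0.93 abs -0.068 0.154
--
```

```bash

python3 -m pendant '[{"travel":[0.1,0,0.02],"rot":[0,0,0],"fingers":-1},{"travel":[0.2,0,0.04],"rot":[0,0,0],"fingers":-1},{"travel":[0.29,0,0.01],"rot":[0,0,0],"fingers":-1},{"travel":[0.38,0,-0.01],"rot":[0,0,0],"fingers":-1},{"travel":[0.47,0,-0.02],"rot":[0,0,0],"fingers":-1},{"travel":[0.57,0,-0.02],"rot":[0,0,0],"fingers":-1},{"travel":[0.67,0,-0.02],"rot":[0,0,0],"fingers":-1},{"travel":[0.77,0,-0.01],"rot":[0,0,0],"fingers":-1},{"travel":[0.87,0,0.01],"rot":[0,0,0],"fingers":-1},{"travel":[0.97,0,0.03],"rot":[0,0,0],"fingers":-1}]'
python3 - <<'E'
from h import *
p,R=now(); a=np.radians(2); d=p[:2]-[.519,-.2415]
x0=d@[np.cos(a),np.sin(a)]; y0=d@[-np.sin(a),np.cos(a)]; print('box',x0,y0,p[2])
Q=cloud('scene',shot('scene','s3.png')[1])
q=(Q[:,:2]-[.519,-.2415])@np.array([[np.cos(a),-np.sin(a)],[np.sin(a),np.cos(a)]])
m=(q[:,0]>-.1)&(q[:,0]<.17)&(q[:,1]>-.13)&(q[:,1]<-.06)&(Q[:,2]>.13)
k=np.polyfit(q[m,0],Q[m,2],1); print('theta',np.arctan2(k[0],-1) , k,m.sum())
E
```

```text
clock: 30.6
tcp_pos: [0.5661, -0.1504, 0.2752]
orientation: [0.002, -0.017, 1.0, -0.001]
wrist_force: [1.7, -0.0, -0.4]
finger_gap: -0.0
grip_force: 0.7
box 0.05029225089633123 0.08939776678312075 0.2752297193788525
theta -2.0298669231774484 [-2.02309665  0.33604039] 1681
```

View pics/s3.png

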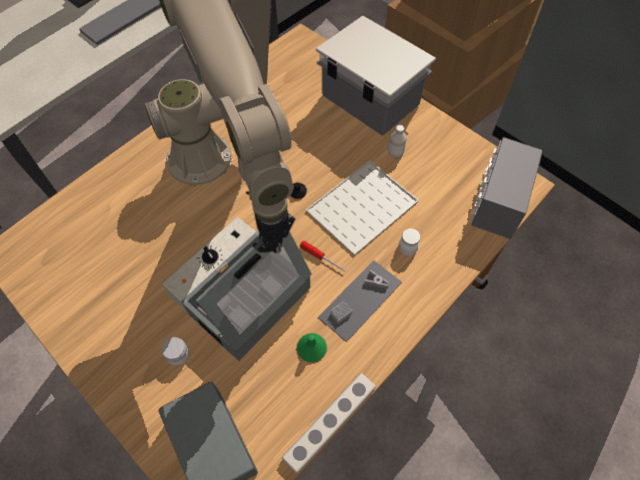

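The door is leaning about a third of the way down with the fingertip pushing at (275,240), as planned. I'll continue along the arc.

```bash

python3 -m pendant '[{"travel":[0.1,0,0.04],"rot":[0,0,0],"fingers":-1},{"travel":[0.21,0,0.08],"rot":[0,0,0],"fingers":-1},{"travel":[0.3,0,0.13],"rot":[0,0,0],"fingers":-1},{"travel":[0.39,0,0.18],"rot":[0,0,0],"fingers":-1},{"travel":[0.5,0,0.27],"rot":[0,0,0],"fingers":-1},{"travel":[0.61,0,0.36],"rot":[0,0,0],"fingers":-1},{"travel":[0.71,0,0.47],"rot":[0,0,0],"fingers":-1},{"travel":[0.79,0,0.59],"rot":[0,0,0],"fingers":-1},{"travel":[0.87,0,0.73],"rot":[0,0,0],"fingers":-1},{"travel":[0.9,0,0.8],"rot":[0,0,0],"fingers":-1}]'
python3 - <<'E'
from h import *
p,R=now(); a=np.radians(2); d=p[:2]-[.519,-.2415]
x0=d@[np.cos(a),np.sin(a)]; y0=d@[-np.sin(a),np.cos(a)]; print('box',x0,y0,p[2])
for th in(.2,.15,.1,.05,0):
    r=.15+.035*(1-th/1.69); u=np.array([-np.cos(th),np.sin(th)]); n=np.array([np.sin(th),np.cos(th)])
    c=np.array([.1025,.107])+r*u+.010*n; px,pz=c[0]+.011,c[1]+.019
    print(th,'x',round((x0-px)/.12,2),'z',round((p[2]-pz)/.12,2))
E
```

```text
clock: 31.65
tcp_pos: [0.4573, -0.1536, 0.1772]
orientation: [0.0, -0.016, 1.0, -0.0]
wrist_force: [0.5, -0.6, 0.1]
finger_gap: 0.0004
grip_force: 0.0
box -0.05862850074595545 0.08995824486894288 0.17721104181868008
0.2 x 0.03 z 0.05
0.15 x 0.05 z 0.12
0.1 x 0.07 z 0.19
0.05 x 0.09 z 0.27
0 x 0.11 z 0.34
```

```bash

python3 -m pendant '[{"travel":[0.05,0,0.12],"rot":[0,0,0],"fingers":-1},{"travel":[0.07,0,0.19],"rot":[0,0,0],"fingers":-1},{"travel":[0.08,0,0.23],"rot":[0,0,0],"fingers":-1},{"travel":[0.09,0,0.27],"rot":[0,0,0],"fingers":-1},{"travel":[0.09,0,0.3],"rot":[0,0,0],"fingers":-1},{"travel":[0.1,0,0.33],"rot":[0,0,0],"fingers":-1},{"travel":[0.1,0,0.35],"rot":[0,0,0],"fingers":-1},{"travel":[0.1,0,0.35],"rot":[0,0,0],"fingers":-1}]'
cat > door.py <<'E'
from h import *
Q=cloud('scene',shot('scene')[1]); a=np.radians(2)
q=(Q[:,:2]-[.519,-.2415])@np.array([[np.cos(a),-np.sin(a)],[np.sin(a),np.cos(a)]])
for lo,hi in((-.13,-.05),(.05,.14)):
  m=(q[:,0]>-.1)&(q[:,0]<.1)&(q[:,1]>lo)&(q[:,1]<hi)&(Q[:,2]>.1)&(Q[:,2]<.14)
  k=np.polyfit(q[m,0],Q[m,2],1); f=np.polyval(k,[-.1,.1]); print('door theta',-k[0],'z at front/back',f,m.sum())
E
python3 door.py
```

```text
clock: 32.45
tcp_pos: [0.4465, -0.1542, 0.1358]
orientation: [0.001, -0.017, 1.0, -0.0]
wrist_force: [-1.9, 0.9, 8.2]
finger_gap: -0.0003
grip_force: 3.7
door theta 0.002663090618258589 z at front/back [0.11670335 0.11617073] 2082
door theta 0.0029145049821428025 z at front/back [0.11605192 0.11546902] 1873
```

```bash

python3 -m pendant '[{"travel":[0,0,0.01],"rot":[0,0,0],"fingers":-1},{"travel":[0,0,0.015],"rot":[0,0,0],"fingers":-1},{"travel":[0,0,0.015],"rot":[0,0,0],"fingers":-1}]'
python3 -m pendant '[{"travel":[0,0,-0.1],"rot":[0,0,0],"fingers":-1},{"travel":[0,0,-0.4],"rot":[0,0,0],"fingers":-1},{"travel":[0,0,-0.7],"rot":[0,0,0],"fingers":-1},{"travel":[0,0,-0.7],"rot":[0,0,0],"fingers":-1},{"travel":[0,0,-0.7],"rot":[0,0,0],"fingers":-1}]'
python3 door.py
python3 - <<'E'
from h import *
im,d=shot('top')
print(find('top',d,'thermostat',1)[0]); o=env.outline_of('top','thermostat')[0]
im2,d2=shot('scene'); print(find('scene',d2,'thermostat',1)[0])
plan((374,-246.5,200,168.5),(374,-246.5,122,168.5))
E
```

```text
clock: 32.8
tcp_pos: [0.4465, -0.1542, 0.1357]
orientation: [0.001, -0.017, 1.0, -0.001]
wrist_force: [-5.5, 3.1, 21.3]
finger_gap: -0.0001
grip_force: 10.2
clock: 33.3
tcp_pos: [0.4466, -0.1543, 0.2179]
orientation: [0.001, -0.017, 1.0, -0.001]
wrist_force: [0.1, -0.5, 1.1]
finger_gap: -0.0
grip_force: 0.0
door theta 0.004541182387676252 z at front/back [0.11681419 0.11590595] 2071
door theta 0.0028388083829905823 z at front/back [0.11601309 0.11544533] 2075
(0.2, array([419., 242.]), 8510, 0.1207, (array([ 521.4, -239.6]), array([213. , 294.7]), 2.2))
(0.73, array([398., 142.]), 434, 0.1211, (array([471.4, 481.2]), array([23.2, 23.8]), 83.0))
(374, -246.5, 200, 168.5)
    [0.62, -0.754, 0.133] [0.001, -0.002, 0.224] 3
(374, -246.5, 122, 168.5)
    [-0.0, 0.0, 0.65] [-0.0, 0.0, -0.0] 2
```

```bash

python3 -m pendant '[{"travel":[0.2,-0.25,0],"rot":[0,0,0.1],"fingers":-0.25},{"travel":[0.62,-0.754,0.1],"rot":[0,0,0.212],"fingers":-0.25},{"travel":[0.62,-0.754,0.13],"rot":[0,0,0.212],"fingers":-0.25},{"travel":[0.62,-0.754,0.13],"rot":[0,0,0.212],"fingers":-0.25},{"travel":[0.62,-0.754,0.13],"rot":[0,0,0.212],"fingers":-0.25},{"travel":[0.62,-0.754,0.13],"rot":[0,0,0.212],"fingers":-0.25}]'
python3 - <<'E'
from h import *
plan((374,-246.5,130,169.3)); print(env.get_state()['finger_gap'])
im,d=shot('scene','s4.png')
u,v=proj('scene',[[.374,-.2465,.13]])[0].astype(int);print(u,v)
cv2.imwrite('pics/k4.png',cv2.resize(im[v-60:v+50,u-70:u+70],None,fx=5,fy=5))
E
```

```text
clock: 34.2
tcp_pos: [0.3749, -0.2464, 0.2014]
orientation: [-0.0, 0.094, 0.996, 0.0]
wrist_force: [0.3, 0.6, 0.3]
finger_gap: 0.0318
grip_force: 0.0
(374, -246.5, 130, 169.3)
    [0.007, -0.003, 0.595] [0.0, -0.0, -0.001] 2
0.03179636639755099
207 252
```

View pics/k4.png

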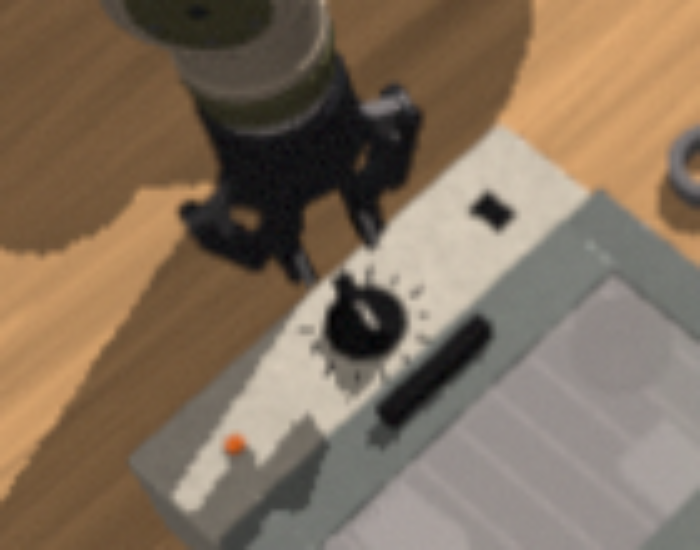

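The crop shows the door shut, with the knob at (207,252) in the full picture and the gripper straight above it. I'll grip it and turn.

```bash

python3 -m pendant '[{"travel":[0.005,0,0.3],"rot":[0,0,0],"fingers":-0.25},{"travel":[0.005,0,0.5],"rot":[0,0,0],"fingers":-0.25},{"travel":[0.005,0,0.59],"rot":[0,0,0],"fingers":-0.25},{"travel":[0.005,0,0.59],"rot":[0,0,0],"fingers":-0.25},{"travel":[0.005,0,0.59],"rot":[0,0,0],"fingers":-1},{"travel":[0.005,0,0.59],"rot":[0,0,0],"fingers":-1},{"travel":[0.005,0,0.59],"rot":[0,0,0],"fingers":-1},{"travel":[0.005,0,0.59],"rot":[0,0,0],"fingers":-1}]' 40
python3 -m pendant '[{"travel":[0,0,0],"rot":[0,0,-0.1],"fingers":-1},{"travel":[0,0,0],"rot":[0,0,-0.2],"fingers":-1},{"travel":[0,0,0],"rot":[0,0,-0.3],"fingers":-1},{"travel":[0,0,0],"rot":[0,0,-0.4],"fingers":-1},{"travel":[0,0,0],"rot":[0,0,-0.5],"fingers":-1},{"travel":[0,0,0],"rot":[0,0,-0.6],"fingers":-1},{"travel":[0,0,0],"rot":[0,0,-0.66],"fingers":-1},{"travel":[0,0,0],"rot":[0,0,-0.66],"fingers":-1},{"travel":[0,0,0],"rot":[0,0,-0.66],"fingers":-1}]'
python3 -m pendant '[{"travel":[0,0,0],"rot":[0,0,0],"fingers":-0.25},{"travel":[0,0,0],"rot":[0,0,0],"fingers":-0.25},{"travel":[0,0,0],"rot":[0,0,0],"fingers":-0.25},{"travel":[0,0,-0.2],"rot":[0,0,0],"fingers":-0.25},{"travel":[0,0,-0.6],"rot":[0,0,0],"fingers":-0.25},{"travel":[0,0,-1],"rot":[0,0,0],"fingers":-0.25},{"travel":[0,0,-1],"rot":[0,0,0],"fingers":-0.25}]'
python3 -m pendant '[{"travel":[0.3,-0.8,-0.4],"rot":[0,0,0],"fingers":-0.25},{"travel":[0.3,-1,-0.4],"rot":[0,0,0],"fingers":-0.25},{"travel":[0.3,-1,-0.4],"rot":[0,0,0],"fingers":-0.25},{"travel":[0.3,-1,-0.4],"rot":[0,0,0],"fingers":-0.25}]'
cat > fin.py <<'E'
import sys
from h import *
im,d=shot('top','t5%s.png'%sys.argv[1]); u,v=420,312
cv2.imwrite('pics/k5%s.png'%sys.argv[1],cv2.resize(im[v-35:v+35,u-50:u+50],None,fx=7,fy=7,interpolation=cv2.INTER_CUBIC))
for n,dd in(('top',d),('scene',shot('scene')[1])):
    P=cloud(n,dd); m=(np.hypot(P[:,0]-.374,P[:,1]+.2465)<.03)&(P[:,2]>.122)&(P[:,2]<.145); print(n,rect(P[m]),m.sum())
print(np.degrees(2*np.arctan2(1,1)),env.get_state()['orientation'],env.get_state()['wrist_force'])
E
python3 fin.py a; python3 door.py
```

```text
clock: 35.05
tcp_pos: [0.3751, -0.2449, 0.1318]
orientation: [0.001, 0.093, 0.996, 0.002]
wrist_force: [4.1, 8.1, 1.5]
finger_gap: 0.0099
grip_force: 40.9
clock: 35.95
tcp_pos: [0.3751, -0.2448, 0.1318]
orientation: [0.002, -0.25, 0.968, 0.001]
wrist_force: [2.1, 7.7, 1.5]
finger_gap: 0.0101
grip_force: 40.8
clock: 36.65
tcp_pos: [0.3765, -0.2494, 0.2574]
orientation: [0.003, -0.249, 0.969, -0.005]
wrist_force: [0.1, 0.1, 0.0]
finger_gap: 0.0321
grip_force: 0.0
clock: 37.05
tcp_pos: [0.4012, -0.3738, 0.2991]
orientation: [0.0, -0.247, 0.969, -0.002]
wrist_force: [0.2, 0.2, -0.7]
finger_gap: 0.0321
grip_force: 0.0
top (array([ 372.4, -246.1]), array([44.9, 11.2]), 29.0) 101
scene (array([ 376.5, -245.9]), array([43.8, 14.1]), 35.8) 73
90.0 [-2.33918867e-04 -2.48116716e-01  9.68729960e-01  5.52902829e-04] [-0.14783018  1.13517917 -0.36367957]
door theta 0.002248166804078998 z at front/back [0.11667463 0.116225  ] 2080
door theta 0.0013021372501917634 z at front/back [0.11591572 0.11565529] 2071
```

View pics/k5a.png

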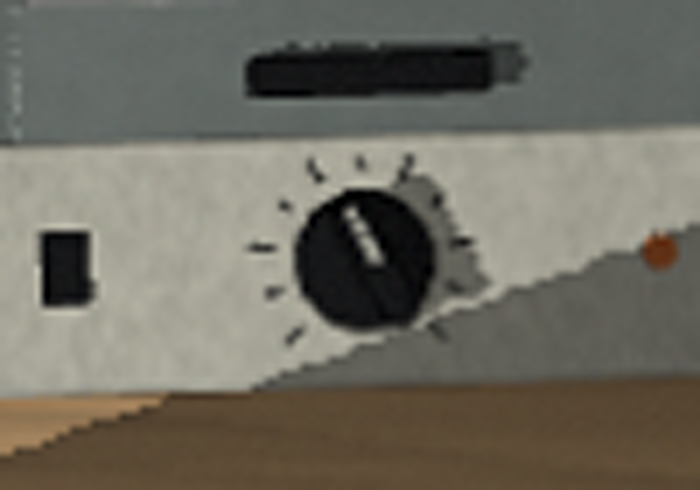

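The pointer aims at the long tick second left of 50, which is 40. Measured, it stands at 29° in the world (27° in the box frame), and the door reads home. I'll hand in.

```bash
python3 -c "
from h import *
im,d=shot('scene')
for nm in('heatsink1','spring_clamp'):
    for r in find('scene',d,nm,4): print(nm,*r)
print(env.hand_in())"
```

```text
heatsink1 0.61 [207. 256.] 206 0.1342 (array([ 377.3, -246.2]), array([42.3, 11.7]), 28.9)
heatsink1 0.46 [397. 141.] 429 0.121 (array([469.7, 482.3]), array([26.2, 24.3]), 69.4)
spring_clamp 0.64 [375. 280.] 190 0.0277 (array([747.1,  56.8]), array([63.3, 33.8]), 17.0)
the job is handed in; nothing more can be done
None
```

The antenna base and three heatsinks lie flat and apart on the drying-box rack (a mid-run knock moved the base about 4 cm, still on the rack), the door is shut on its catch, the thermostat is at 40, and the job is handed in.

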